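Seat the shaker's spindle unit and turn its flat up

TASK

The shaker's spindle unit, an aluminium block with a steel spindle sticking out of it, lies on the black rubber mat. First set it down (do not drop it) fully home in the shallow pocket on top of the white drive base, with its spindle sticking out over the end of the base that is nearest to the pocket, and let go. Then take the spindle by its free end and turn it, in as many grips as you need, until its milled flat faces straight up for the coupling's screw; leave the unit seated there and the other things on the bench alone.

Things in the scene. Friction and masses are not known exactly. Their poses are not given: they have to be found in the camera images.
- unit: Loose spindle unit, 0.6 to 0.85 kg: aluminium block 60 (x) x 44 (y) x 50 (z) mm, origin at the centre of its underside. From its +x face sticks a 24 mm steel spindle, axis along x at y = 0, 28 mm above the underside; round from x = 30 to 78 mm, D-shaped (one flat) from 78 to 110 mm. It turns freely either way, over a full turn, with light drag (0.03 N m), and stays where it is left.
- flat (a point): Middle of the milled flat on the spindle's free end: 32 mm long, 18 mm wide, 8 mm from the spindle's axis (20 mm across flat and opposite round), small dark dimple in its middle; at x = 94 mm in the unit's frame. Its x axis runs along the spindle away from the block, its z axis points straight out of the flat. At the start the flat faces anywhere from about sideways to straight down.
- base: The white drive base of the shaker, fixed to the bench: 150 (x) x 96 (y) x 62 (z) mm body, origin on the bench under the centre of the pocket. The body reaches from x = -109.5 to x = +40.5 mm: the pocket is near its +x end, over which the spindle must stick out. A low black cap, 24 mm across and 3 mm high, is on its top at x = -80 mm.
- pocket (a point): Centre of the pocket's floor, 62 mm above the bench, axes as the base's. The pocket is 65 (x) x 49 (y) mm inside aluminium rims standing 8 mm above the floor, with 45 degree lead-in slopes above them to 12 mm: the block has 2.5 mm of play on each side. Under the spindle, beyond the base's +x end, there is free space down to the bench.
- mat: The black rubber mat, fixed, 220 (x) x 200 (y) x 4 mm thick, origin at the centre of its underside; the unit stands on it at the start.
- collar: Bystander: loose steel collar, 26 mm across, 12 mm high, on the mat; origin at the centre of its underside.
- hex_key: Bystander: loose L-shaped hex key, 50 x 16 mm, 5 mm thick, on the mat; origin under the middle of its long arm.
- dish: Bystander: closed clear dish, 60 mm across, 14 mm high, between base and mat; origin at the centre of its underside.
- beaker: Bystander: glass beaker, 64 mm across, 80 mm high; origin at the centre of its underside.
- bottle: Bystander: amber bottle, 60 mm across, 130 mm high; origin at the centre of its underside.
- jar: Bystander: jar, 64 mm across, 75 mm high; origin at the centre of its underside.
- screwdriver: Bystander: screwdriver lying on the bench, 170 mm long; its blade points to its +x.
There are look-alikes about, which are no part of the job. What is shaped like the unit but blue is not meant.

How it is judged:
By the outcome, as a careful person would: the job done as asked, in the order asked, and still so for the second after the job is handed in, with the robot touching nothing.
It also fails if it takes over 72 s, if anything falls off the work surface, if the arm or the gripper's body presses on something with over 40 N, if the wrist force passes 120 N, or if a joint passes its speed limit or range.

ROBOT

A 6-joint arm with a two-finger parallel gripper is mounted at the origin on the work surface. World frame = base frame: x ahead of the robot, y to its left, z up, the work surface at z = 0. Lengths are in m, angles in degrees, forces in N, time in s.
With the tool pointing down it reaches from about 0.25 to 0.725 m from the base axis. Payload 9.7 kg.
Tool frame: the origin (TCP) lies at the centre of the arm's flange, where the gripper is bolted on; the fingertips stand 173 mm ahead of it and the grasp point (between the pads) lies bot.grip_depth ahead of it (bot.grip_depth is the distance from the TCP to the grasp point, in m); z points along the fingers, y is the direction in which the jaws open and shut (so a half turn about z gives the same grasp; the last joint's range is limited). The gripper opens to 85 mm and grips with 20 to 120 N. Pads are 22 mm wide; open, the fingers measure 114 mm over their backs; the gripper's body (76 mm by 85 mm) begins 54 mm behind the grasp point. The pads swing forward as they close: fully open they stand 13 mm farther back than shut.
Start: joints at [-72.823, 4.979, 10.078, 95.1, 0, 90], TCP at [0.162, -0.525, 0.405] pointing down, gripper open.
Joint ranges: [-179.16, 179.16], [-48.56, 103.87], [-65.8, 70.77], [-126.05, 130.52], [-82.76, 87.17], [-180, 180]. Speed limits (degrees/s): [127.2, 127.2, 147.25, 180, 180, 180].

INTERFACE

Orientations are given as [roll, pitch, yaw] about the fixed x, y, z axes, in that order (R = Rz(yaw) Ry(pitch) Rx(roll)).
In Python, from workcell import status, viewer, bot gives the robot as it stands. The module is installed in compiled form; this text tells all that it offers.
- The arm moves only by the tool move_arm, never from a script. Its argument "commands" is a list of rows, each an object with "claw": the gripper's target within -1 to 1 (fully open at 1, half-way at 0, shut at -1); "travel": the shift along the tool's x, y, z in cm, a list of three; "turn": the turn about the tool's z in degrees. A call has 1 to 5 rows; each row shifts and turns the commanded pose from where the row before left it, along the tool's axes as they then stand; what a row does not reach is not made up. A row lasts 1/12 s, in which the tool goes at most 41.7 mm and 7.16 degrees, less where a joint would pass 70% of its speed; a pose out of reach is approached as far as the arm can. A call is refused whole if a number of a shift passes 4.17 or a number of a turn 7.16, either way. A call with a gripper value outside its range is refused whole. The fingers move at their own pace and stop on an object; "squeeze" is the grip in N (left out, the last holds). Time passes only in rows, so rows that do not move let the fingers close. It gives the time, the measured TCP pose, the force and the opening at its end, in the units of the state.
- status.get_obs(): the state, without advancing time (a new reading comes with each control period).
- viewer.camera(name): name is "scene" or "top"; returns the picture (400x640x3 uint8, blue, green, red); there is no depth.
- viewer.camera_params(name): a dict with "camera_matrix" (3x3 intrinsics, pixels), "D" ([k1, k2, p1, p2, k3] as OpenCV has them; the pictures are not rectified), "xyz" and "rotation" of the camera in the world. Camera axes: x right, y up, looking along -z (the intrinsics and any distortion apply to the point x, -y, -z); pixel columns grow to the right and rows downward; lengths in m; the calibration is good to about 2 mm. A picture is of the moment at which its call begins. camera_params takes no time and is no camera call.
- bot.job_done(): hands the job in, once; it reports no verdict.
The state is a dict: "time": time; "q": joint angles; "qd": joint speeds; "joint_efforts": joint torques, N m; "ee_pos": TCP position; "tcp_rot": TCP orientation; "wrist_force": force on the tool from outside, world axes, zero at the start; "torque": the same for the moment, N m; "opening": finger opening in m.
Only numpy, scipy, OpenCV 4.12 (cv2) and the standard library are available. Lean on these libraries where they do the work, as an engineer would, in place of code of your own. Each camera call takes 0.05 s, during which the arm holds its last target.

## Working session

There is one attempt and no reset: what is moved stays moved. The work goes in short steps, Python scripts to look and compute and a tool call to move; the robot and the scene stay as the last step left them, time stands still between calls to the robot, and variables do not carry over. Pictures are saved under pics/ and viewed, and the job is handed in when it is done.

Besides the shell and the picture viewer there is one more tool, called after "Call:" as name(argument=value, ...), one argument or row to a line, values as JSON. move_arm: Moves the arm, as the interface text tells. Its arguments: {"type":"object","properties":{"commands":{"type":"array"},"squeeze":{"type":"number"}},"required":["commands"]}

```bash
mkdir -p pics
python3 - <<'E'
from workcell import status, viewer, bot
import cv2
print(status.get_obs(), bot.grip_depth)
for n in ("scene","top"):
    cv2.imwrite(f"pics/{n}0.png", viewer.camera(n)); print(n, viewer.camera_params(n))
E
```

```text
{'time': 0.0, 'q': array([-7.28242694e+01,  5.01141475e+00,  1.00343499e+01,  9.50982158e+01,
       -5.33385620e-04,  9.00005213e+01]), 'qd': array([ 0.00653687,  0.04641923,  0.07729874, -0.05148428, -0.02469191,
        0.00584672]), 'joint_efforts': array([-2.34811268e-03, -5.20386815e+01,  4.64806116e+01,  1.59524189e-02,
       -2.63065874e-05, -1.10113252e-06]), 'ee_pos': array([ 0.1624183 , -0.52548011,  0.40397896]), 'tcp_rot': array([-1.79924719e+02,  5.34070064e-04,  1.71752100e+01]), 'wrist_force': array([ 0.41081422,  0.3700134 , -0.64327989]), 'torque': array([-0.0209667 , -0.01308348, -0.01138945]), 'opening': 0.08570200034744153} 0.1547
scene {'camera_matrix': array([[387.56894585,   0.        , 321.34569372],
       [  0.        , 387.56894585, 203.36744465],
       [  0.        ,   0.        ,   1.        ]]), 'D': array([-0.07222892,  0.        ,  0.        ,  0.        ,  0.        ]), 'xyz': array([1.13096915, 0.66808757, 0.74569631]), 'rotation': array([ 51.38294251,   1.35382021, 141.16104673])}
top {'camera_matrix': array([[461.24951035,   0.        , 315.41980046],
       [  0.        , 461.24951035, 201.42641303],
       [  0.        ,   0.        ,   1.        ]]), 'D': array([-0.09994737,  0.        ,  0.        ,  0.        ,  0.        ]), 'xyz': array([0.47835231, 0.02708876, 1.52370868]), 'rotation': array([  4.99216106,  -0.65953979, -91.48651494])}
```

View pics/scene0.png

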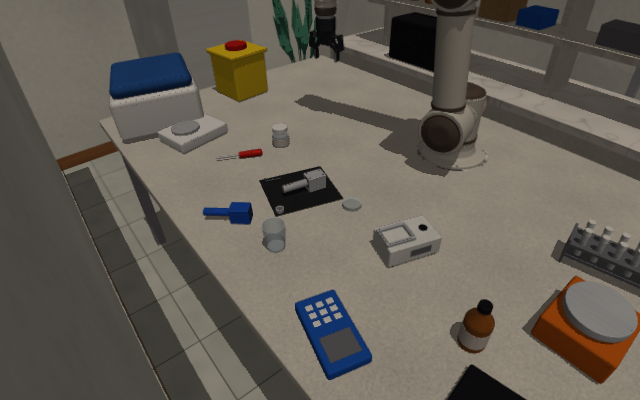

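View pics/top0.png

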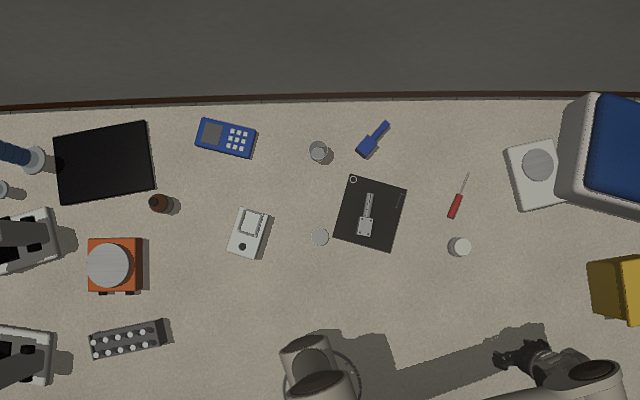

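Top view: the aluminium unit is on the mat at about (366,215). A blue look-alike is at (373,139), and the white base with its pocket is at (251,222). The silver one on the mat fits the description. I'll enlarge it to confirm.

Run:
```python
import cv2
a=cv2.imread("pics/top0.png"); s=cv2.imread("pics/scene0.png")
def crop(im,x,y,w,h,f,n): cv2.imwrite(n,cv2.resize(im[y:y+h,x:x+w],None,fx=f,fy=f,interpolation=cv2.INTER_CUBIC))
crop(a,325,168,90,90,6.5,"pics/c1.png")
crop(a,220,198,60,66,9,"pics/c2.png")
crop(s,255,160,110,70,7,"pics/c3.png")
crop(s,365,205,85,65,9,"pics/c4.png")
```

```text
(no output)
```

View pics/c1.png

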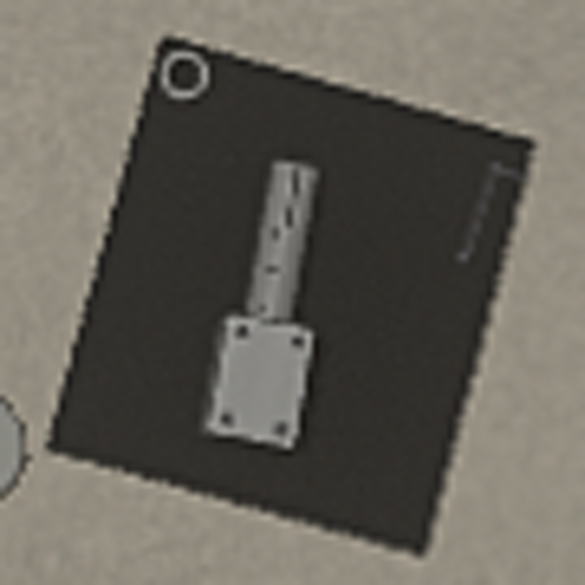

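View pics/c2.png

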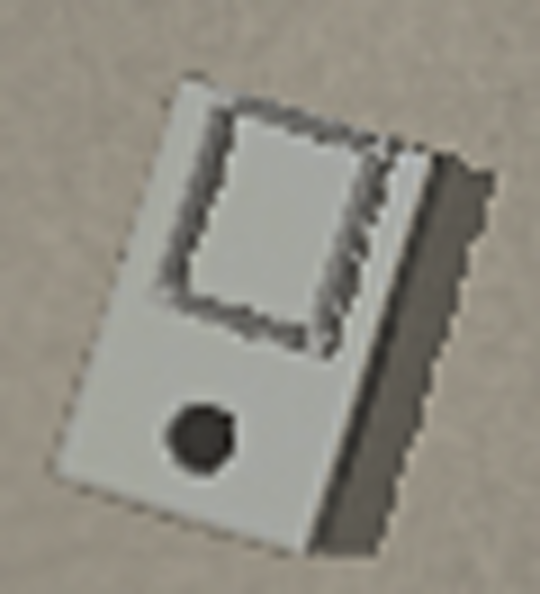

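View pics/c3.png

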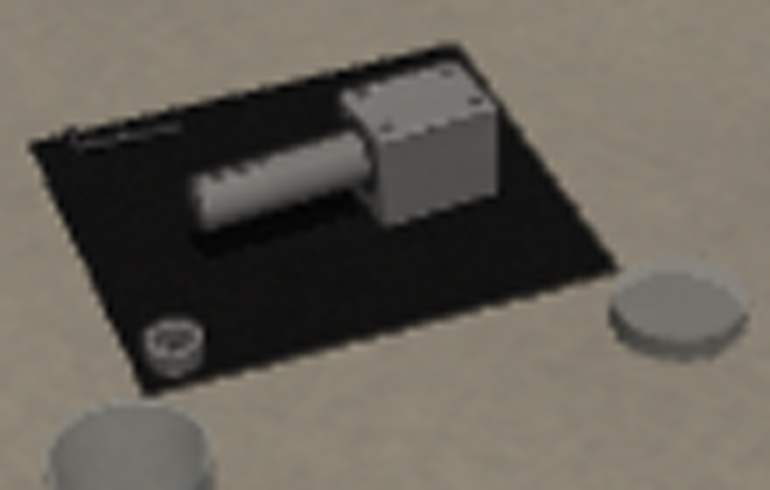

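View pics/c4.png

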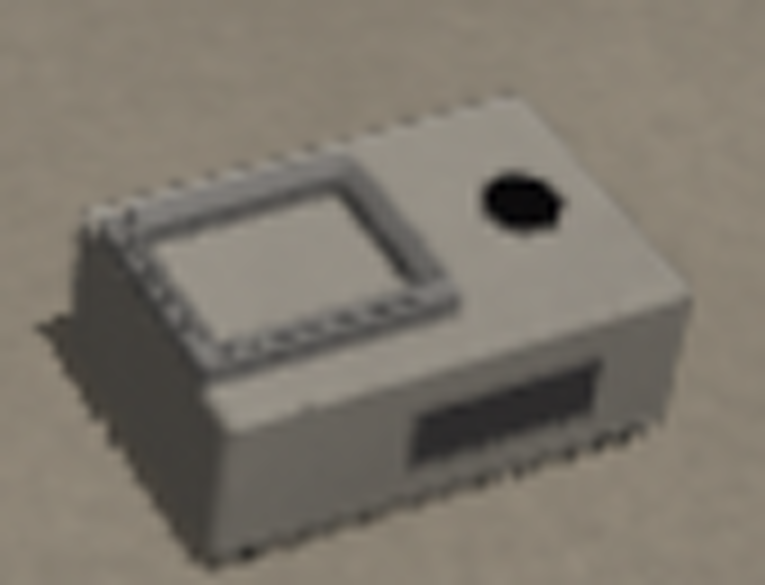

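The silver unit is confirmed: its spindle points away from the robot, roughly along +x. The base's pocket end also points away from the robot, and the black cap is nearer to it. Next I fit both poses from the corners I read off the crops.

```bash
cat > h.py <<'E'
import numpy as np, cv2
from scipy.spatial.transform import Rotation as R
from scipy.optimize import least_squares
from workcell import status, viewer, bot
P={n:viewer.camera_params(n) for n in("scene","top")}
def proj(n,X):
    p=P[n];Rw=R.from_euler('xyz',p['rotation'],degrees=True).as_matrix()
    c=(np.atleast_2d(X)-p['xyz'])@Rw
    c=c*[1,-1,-1]
    return cv2.projectPoints(c.reshape(-1,1,3),np.zeros(3),np.zeros(3),p['camera_matrix'],p['D'])[0].reshape(-1,2)
def unp(o,f,pts): return (np.array(pts,float)+.5)/f-.5+np.array(o)
def pose(pts,v):
    c,s=np.cos(v[2]),np.sin(v[2]);pts=np.array(pts,float)
    return np.c_[v[0]+c*pts[:,0]-s*pts[:,1],v[1]+s*pts[:,0]+c*pts[:,1],pts[:,2]]
def fit(obs,v0):
    f=lambda v:np.concatenate([(proj(n,pose(m,v))-px).ravel() for n,m,px in obs])
    r=least_squares(f,v0,loss='soft_l1');return r.x,f(r.x).reshape(-1,2)
E
cat > m.py <<'E'
from h import *
def rect(x0,x1,y,z): return [(x1,y,z),(x1,-y,z),(x0,-y,z),(x0,y,z)]
b=rect(-.1095,.0405,.048,.062)
t=[(190,78),(435,153),(308,552),(58,470)]; s=[(225,432),(88,218),(518,97),(690,292)]
ob=[("top",b,unp((220,198),9,t)),("scene",b,unp((365,205),9,s))]
u=rect(-.03,.03,.022,.054)
tu=[(229,316),(313,327),(294,447),(210,432)]; su=[(385,137),(342,98),(455,62),(497,103)]
ou=[("top",u,unp((325,168),6.5,tu)),("scene",u+[(.03,.022,.004),(-.03,.022,.004)],unp((255,160),7,su+[(388,223),(497,195)]))]
for nm,o in(("base",ob),("unit",ou)):
    for sel in(o,o[:1],o[1:]):
        v,r=fit(sel,[.4,0,0]);print(nm,v[:2].round(4),np.degrees(v[2]).round(2),r.round(1).tolist())
E
python3 m.py
```

```text
base [0.5466 0.2159] -18.96 [[-1.0, -1.3], [0.5, -0.6], [-0.0, 0.4], [-1.1, 0.2], [-0.0, -0.1], [-1.9, -1.0], [0.1, -1.2], [0.9, -0.2]]
base [0.5457 0.2144] -19.18 [[-0.4, -1.1], [1.0, -0.2], [0.3, 0.7], [-0.7, 0.4]]
base [0.548  0.2173] -18.84 [[0.1, 0.5], [-2.0, -0.5], [0.1, -0.8], [1.0, 0.3]]
unit [ 0.5229 -0.1486] -10.66 [[-0.4, -0.3], [0.2, 0.2], [0.3, 0.3], [-0.3, 0.4], [-0.6, 0.7], [-0.6, -0.6], [-0.1, -0.7], [0.4, 0.1], [-0.3, 1.3], [0.7, -0.3]]
unit [ 0.5233 -0.1488] -10.85 [[-0.3, -0.5], [0.3, 0.1], [0.3, 0.1], [-0.3, 0.2]]
unit [ 0.5223 -0.1488] -10.7 [[-0.4, 0.6], [-0.5, -0.7], [-0.0, -0.8], [0.5, 0.0], [-0.2, 1.2], [0.8, -0.3]]
```

```bash
cat > ov.py <<'E'
from h import *
def draw(nm,img,o,wh,f,polys,out):
    c=cv2.resize(img[o[1]:o[1]+wh[1],o[0]:o[0]+wh[0]],None,fx=f,fy=f,interpolation=cv2.INTER_CUBIC)
    for X,col in polys:
        q=(proj(nm,X)-o+.5)*f-.5
        cv2.polylines(c,[np.round(q*16).astype(int)],True,col,1,cv2.LINE_AA,4)
    cv2.imwrite(out,c)
def rect(x0,x1,y,z): return [(x1,y,z),(x1,-y,z),(x0,-y,z),(x0,y,z)]
def basepolys(v): return [(pose(rect(-.1095,.0405,.048,.062),v),(0,0,255)),(pose(rect(-.0325,.0325,.0245,.062),v),(0,255,0)),(pose(rect(-.0365,.0365,.0285,.074),v),(255,255,0)),
  (pose([(-.08+.012*np.cos(a),.012*np.sin(a),.065) for a in np.linspace(0,6.28,24)],v),(255,0,255))]
def unitpolys(v,z=.004): return [(pose(rect(-.03,.03,.022,z+.05),v),(0,0,255)),(pose(rect(-.03,.03,.022,z),v),(0,255,0)),(pose(rect(.03,.11,.012,z+.028),v),(255,255,0))]
E
python3 - <<'E'
from ov import *
a=cv2.imread("pics/top0.png"); s=cv2.imread("pics/scene0.png")
v=[.5466,.2159,np.radians(-18.96)]
draw("top",a,np.array((220,198)),(60,66),9,basepolys(v),"pics/o1.png")
draw("scene",s,np.array((365,205)),(85,65),9,basepolys(v),"pics/o2.png")
v=[.5229,-.1486,np.radians(-10.7)]
draw("top",a,np.array((325,168)),(90,90),6.5,unitpolys(v),"pics/o3.png")
o=[cv2.imread(f"pics/o{i}.png") for i in(1,2)]
h=cv2.resize(o[0],(400,440));k=cv2.resize(o[1],(390,298))
c=np.zeros((440,790,3),np.uint8);c[:,:400]=h;c[:298,400:]=k;cv2.imwrite("pics/o12.png",c)
E
```

```text
(no output)
```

View pics/o1.png

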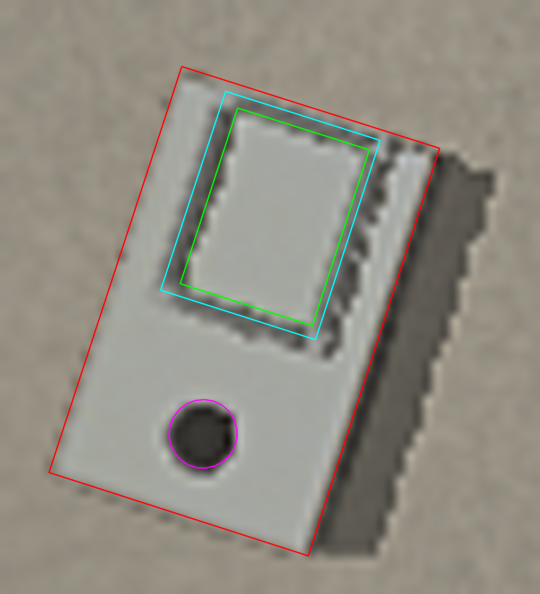

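View pics/o2.png

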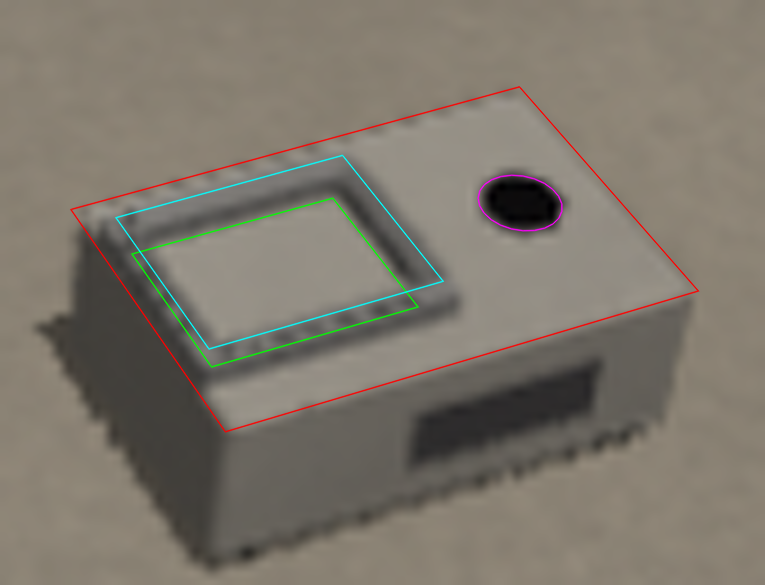

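View pics/o3.png

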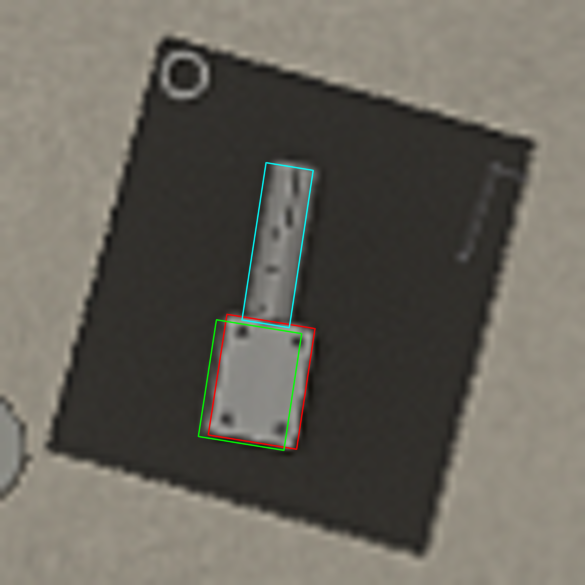

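```bash
cat > go.py <<'E'
import sys
from h import *
# python3 go.py x y z yaw : remaining move in tool axes (after turning)
x,y,z,w=map(float,sys.argv[1:5]);o=status.get_obs();p=o['ee_pos'];yaw=o['tcp_rot'][2]
d=np.array([x,y,z])-p;a=np.radians(w)
print("t",round(o['time'],2),"pos",p.round(4),"rot",o['tcp_rot'].round(2),"F",o['wrist_force'].round(1),"open",round(o['opening'],4))
print("turn",round(-(w-yaw),2),"travel cm",(100*np.array([np.cos(a)*d[0]+np.sin(a)*d[1],np.sin(a)*d[0]-np.cos(a)*d[1],-d[2]])).round(2))
E
python3 - <<'E'
import numpy as np
a=np.radians(-10.7);print(.5229+.008*np.cos(a),-.1486+.008*np.sin(a))
E
python3 go.py .5308 -.1501 .193 -10.7
```

```text
0.530760902372349 -0.15008533292308462
t 0.1 pos [ 0.1624 -0.5255  0.404 ] rot [-179.93   -0.     17.18] F [-0.8  0.2  1. ] open 0.0852
turn 27.88 travel cm [ 29.23 -43.72  21.1 ]
```

Call:
move_arm(
  commands=[
    {"claw":1,"travel":[0,0,0],"turn":7},
    {"claw":1,"travel":[0,0,0],"turn":7},
    {"claw":1,"travel":[0,0,0],"turn":7},
    {"claw":1,"travel":[0,0,0],"turn":6.9},
  ],
  squeeze=60,
)

```text
time: 0.43
ee_pos: [0.1624, -0.5255, 0.4042]
tcp_rot: [-180.0, 0.0, -11.1]
wrist_force: [0.6, 0.5, -0.2]
opening: 0.0853
```

Call:
move_arm(
  commands=[
    {"claw":1,"travel":[2.1,-3.1,0],"turn":0},
    {"claw":1,"travel":[2.1,-3.1,0],"turn":0},
    {"claw":1,"travel":[2.1,-3.1,0],"turn":0},
    {"claw":1,"travel":[2.1,-3.1,0],"turn":0},
    {"claw":1,"travel":[2.1,-3.1,0],"turn":0},
  ],
)

```text
time: 0.85
ee_pos: [0.2952, -0.3913, 0.4044]
tcp_rot: [-180.0, 0.0, -10.8]
wrist_force: [0.9, -1.2, -0.5]
opening: 0.0852
```

Call:
move_arm(
  commands=[
    {"claw":1,"travel":[2.1,-3.1,0],"turn":0},
    {"claw":1,"travel":[2.1,-3.1,0],"turn":0},
    {"claw":1,"travel":[2.1,-3.1,0],"turn":0},
    {"claw":1,"travel":[2.1,-3.1,0],"turn":0},
    {"claw":1,"travel":[2.1,-3.1,0],"turn":0},
  ],
)

```text
time: 1.27
ee_pos: [0.4274, -0.2583, 0.4045]
tcp_rot: [-180.0, 0.0, -10.7]
wrist_force: [-0.2, -0.7, 1.3]
opening: 0.0854
```

```bash
python3 go.py .5308 -.1501 .193 -10.7
```

```text
t 1.27 pos [ 0.4274 -0.2583  0.4045] rot [-1.800e+02  1.000e-02 -1.072e+01] F [-0.2 -0.7  1.3] open 0.0854
turn -0.02 travel cm [  8.15 -12.55  21.15]
```

Call:
move_arm(
  commands=[
    {"claw":1,"travel":[2.1,-3.1,0],"turn":0},
    {"claw":1,"travel":[2.1,-3.1,0],"turn":0},
    {"claw":1,"travel":[2.0,-3.1,0],"turn":0},
    {"claw":1,"travel":[1.5,-2.3,2],"turn":0},
    {"claw":1,"travel":[0,0,4],"turn":0},
  ],
)

```text
time: 1.68
ee_pos: [0.527, -0.1572, 0.3474]
tcp_rot: [-180.0, -0.4, -10.5]
wrist_force: [1.4, -1.3, -0.2]
opening: 0.0855
```

Call:
move_arm(
  commands=[
    {"claw":1,"travel":[0,0,4],"turn":0},
    {"claw":1,"travel":[0,0,2],"turn":0},
    {"claw":1,"travel":[0,0,0],"turn":0},
    {"claw":1,"travel":[0,0,0],"turn":0},
  ],
)

```text
time: 2.02
ee_pos: [0.5234, -0.1602, 0.2841]
tcp_rot: [-180.0, 0.1, -10.7]
wrist_force: [-0.7, 0.9, 0.8]
opening: 0.0853
```

```bash
python3 go.py .5308 -.1501 .193 -10.7
```

```text
t 2.02 pos [ 0.5234 -0.1602  0.2841] rot [-1.7999e+02  1.3000e-01 -1.0720e+01] F [-0.7  0.9  0.8] open 0.0853
turn -0.02 travel cm [ 0.54 -1.13  9.11]
```

Call:
move_arm(
  commands=[
    {"claw":1,"travel":[0.5,-1.1,0],"turn":0},
    {"claw":1,"travel":[0,0,3],"turn":0},
    {"claw":1,"travel":[0,0,2],"turn":0},
    {"claw":1,"travel":[0,0,0],"turn":0},
    {"claw":1,"travel":[0,0,0],"turn":0},
  ],
)

```text
time: 2.43
ee_pos: [0.5311, -0.1503, 0.2361]
tcp_rot: [180.0, -0.1, -10.7]
wrist_force: [0.3, 0.0, 0.5]
opening: 0.0859
```

```bash
python3 go.py .5308 -.1501 .193 -10.7
python3 - <<'E'
from ov import *
v=[.5229,-.1486,np.radians(-10.7)]
a=viewer.camera("scene");draw("scene",a,np.array((240,110)),(120,110),5,[],"pics/g1.png")
E
```

```text
t 2.43 pos [ 0.5311 -0.1503  0.2361] rot [ 1.800e+02 -5.000e-02 -1.073e+01] F [0.3 0.  0.5] open 0.0859
turn -0.03 travel cm [-0.03 -0.01  4.31]
```

View pics/g1.png

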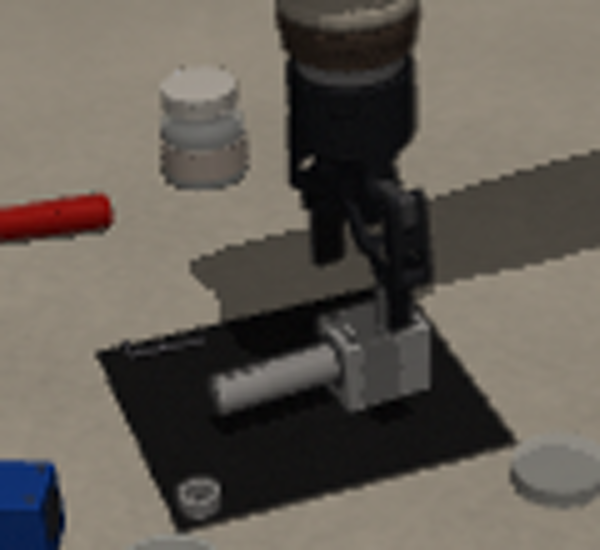

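The fingers straddle the block, with the near finger at crop (400,310). I'll descend and grip.

Call:
move_arm(
  commands=[
    {"claw":1,"travel":[0,0,2.3],"turn":0},
    {"claw":1,"travel":[0,0,2],"turn":0},
    {"claw":1,"travel":[0,0,0],"turn":0},
    {"claw":-0.2,"travel":[0,0,0],"turn":0},
    {"claw":-0.6,"travel":[0,0,0],"turn":0},
  ],
)

```text
time: 2.9
ee_pos: [0.5314, -0.1506, 0.1941]
tcp_rot: [180.0, -0.2, -10.7]
wrist_force: [1.2, -0.1, 0.4]
opening: 0.0636
```

Call:
move_arm(
  commands=[
    {"claw":-1,"travel":[0,0,0],"turn":0},
    {"claw":-1,"travel":[0,0,0],"turn":0},
    {"claw":-1,"travel":[0,0,0],"turn":0},
    {"claw":-1,"travel":[0,0,0],"turn":0},
  ],
)

```text
time: 3.23
ee_pos: [0.5313, -0.1507, 0.1939]
tcp_rot: [180.0, -0.2, -10.7]
wrist_force: [-0.6, -1.7, 7.0]
opening: 0.0433
```

Call:
move_arm(
  commands=[
    {"claw":-1,"travel":[0,0,-1],"turn":0},
    {"claw":-1,"travel":[0,0,-2],"turn":0},
    {"claw":-1,"travel":[0,0,-3],"turn":0},
    {"claw":-1,"travel":[0,0,-3],"turn":0},
    {"claw":-1,"travel":[0,0,-3],"turn":0},
  ],
)

```text
time: 3.65
ee_pos: [0.5301, -0.1503, 0.3129]
tcp_rot: [-180.0, 0.1, -10.7]
wrist_force: [0.8, -0.6, -7.3]
opening: 0.043
```

```bash
python3 go.py .5466 .2159 .31 -18.96
python3 - <<'E'
from ov import *
a=viewer.camera("scene");draw("scene",a,np.array((240,80)),(120,110),5,[],"pics/g2.png")
E
```

```text
t 3.65 pos [ 0.5301 -0.1503  0.3129] rot [-1.7999e+02  1.1000e-01 -1.0720e+01] F [ 0.8 -0.6 -7.3] open 0.043
turn 8.24 travel cm [-10.34 -35.17   0.29]
```

View pics/g2.png

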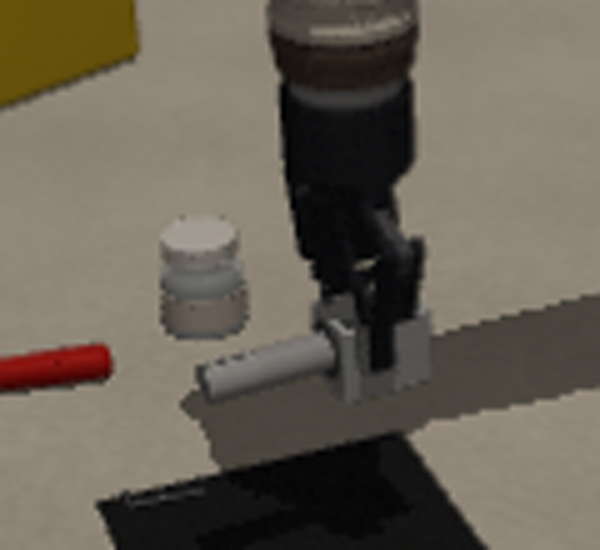

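```bash
python3 -c "
from h import *
o=status.get_obs();print(o['torque'],o['wrist_force'],o['q'].round(1))
print(proj('top',[[.5466,.2159,.13]]))"
```

```text
[-0.02115528 -0.19586652  0.02756109] [ 1.00725577 -1.1705499   0.01413482] [-15.8   4.1  -0.3  85.3   0.  174.9]
[[247.12414781 220.60240522]]
```

Call:
move_arm(
  commands=[
    {"claw":-1,"travel":[0,0,0],"turn":4.1},
    {"claw":-1,"travel":[0,0,0],"turn":4.1},
    {"claw":-1,"travel":[-1.0,-3.3,0],"turn":0},
    {"claw":-1,"travel":[-1.0,-3.3,0],"turn":0},
    {"claw":-1,"travel":[-1.0,-3.3,0],"turn":0},
  ],
)

```text
time: 4.12
ee_pos: [0.5099, -0.1155, 0.3133]
tcp_rot: [-177.2, 0.1, -13.3]
wrist_force: [-0.2, 0.0, -8.0]
opening: 0.0433
```

Call:
move_arm(
  commands=[
    {"claw":-1,"travel":[-1.0,-3.3,0],"turn":0},
    {"claw":-1,"travel":[-1.0,-3.3,0],"turn":0},
    {"claw":-1,"travel":[-1.0,-3.3,0],"turn":0},
    {"claw":-1,"travel":[-1.0,-3.3,0],"turn":0},
    {"claw":-1,"travel":[-1.0,-3.3,0],"turn":0},
  ],
)

```text
time: 4.53
ee_pos: [0.4767, -0.0404, 0.3255]
tcp_rot: [-173.5, 0.1, -6.3]
wrist_force: [-0.0, -0.1, -6.8]
opening: 0.0433
```

```bash
python3 go.py .5542 .2133 .31 -18.96
```

```text
t 4.53 pos [ 0.4767 -0.0404  0.3255] rot [-1.7349e+02  6.0000e-02 -6.3000e+00] F [-0.  -0.1 -6.8] open 0.0433
turn 12.66 travel cm [ -0.91 -26.51   1.55]
```

The last joint hit its limit (q6 = 180), which tilted the tool by about 6°. I'll hold still and check the state before unwinding the other way.

Call:
move_arm(
  commands=[
    {"claw":-1,"travel":[0,0,0],"turn":0},
    {"claw":-1,"travel":[0,0,0],"turn":0},
    {"claw":-1,"travel":[0,0,0],"turn":0},
  ],
)

```text
time: 4.78
ee_pos: [0.4775, -0.0418, 0.3254]
tcp_rot: [-173.6, 0.0, -6.4]
wrist_force: [0.2, -1.0, -7.4]
opening: 0.0437
```

```bash
python3 go.py .5542 .2133 .31 -18.96; python3 -c "
from h import *
o=status.get_obs();print(o['q'].round(2),o['torque'].round(3))"
```

```text
t 4.78 pos [ 0.4775 -0.0418  0.3254] rot [-1.7357e+02  3.0000e-02 -6.4400e+00] F [ 0.2 -1.  -7.4] open 0.0437
turn 12.52 travel cm [ -1.03 -26.62   1.54]
[ -6.5   -5.56  -9.27  86.33   6.43 179.94] [-0.321  0.056  0.005]
```

Call:
move_arm(
  commands=[
    {"claw":-1,"travel":[0,0,0],"turn":-7},
    {"claw":-1,"travel":[0,0,0],"turn":-7},
    {"claw":-1,"travel":[0,0,0],"turn":-7},
    {"claw":-1,"travel":[0,0,0],"turn":0},
    {"claw":-1,"travel":[0,0,0],"turn":0},
  ],
)

```text
time: 5.2
ee_pos: [0.4777, -0.0424, 0.3249]
tcp_rot: [-173.9, -2.2, 14.1]
wrist_force: [-0.2, 0.6, -7.2]
opening: 0.0431
```

```bash
python3 go.py .5542 .2133 .31 -18.96; python3 -c "
from h import *
o=status.get_obs();print(o['q'].round(2),o['torque'].round(3))"
```

```text
t 5.2 pos [ 0.4777 -0.0424  0.3249] rot [-173.95   -2.19   14.14] F [-0.2  0.6 -7.2] open 0.0431
turn 33.1 travel cm [ -1.07 -26.67   1.49]
[ -6.57  -5.5   -9.26  86.33   6.44 159.16] [-0.241  0.086  0.014]
```

The interface keeps the tilted pose as the commanded one. q6 has to come round the other way in any case: the base needs q6 ≈ -140. I'll unwind to the -180 limit, where the opposite push should remove the tilt.

Call:
move_arm(
  commands=[
    {"claw":-1,"travel":[0,0,0],"turn":-7.1},
    {"claw":-1,"travel":[0,0,0],"turn":-7.1},
    {"claw":-1,"travel":[0,0,0],"turn":-7.1},
    {"claw":-1,"travel":[0,0,0],"turn":-7.1},
    {"claw":-1,"travel":[0,0,0],"turn":-7.1},
  ],
)

```text
time: 5.62
ee_pos: [0.4776, -0.0423, 0.3251]
tcp_rot: [-176.4, -5.3, 49.9]
wrist_force: [-0.6, -0.3, -7.0]
opening: 0.0431
```

Call:
move_arm(
  commands=[
    {"claw":-1,"travel":[0,0,0],"turn":-7.1},
    {"claw":-1,"travel":[0,0,0],"turn":-7.1},
    {"claw":-1,"travel":[0,0,0],"turn":-7.1},
    {"claw":-1,"travel":[0,0,0],"turn":-7.1},
    {"claw":-1,"travel":[0,0,0],"turn":-7.1},
  ],
)

```text
time: 6.03
ee_pos: [0.4776, -0.0423, 0.3251]
tcp_rot: [179.8, -6.4, 85.6]
wrist_force: [-0.4, 0.1, -7.5]
opening: 0.0434
```

Call:
move_arm(
  commands=[
    {"claw":-1,"travel":[0,0,0],"turn":-7.1},
    {"claw":-1,"travel":[0,0,0],"turn":-7.1},
    {"claw":-1,"travel":[0,0,0],"turn":-7.1},
    {"claw":-1,"travel":[0,0,0],"turn":-7.1},
    {"claw":-1,"travel":[0,0,0],"turn":-7.1},
  ],
)

```text
time: 6.45
ee_pos: [0.4776, -0.0423, 0.3251]
tcp_rot: [176.1, -5.1, 121.2]
wrist_force: [0.8, 0.1, -6.6]
opening: 0.0432
```

Call:
move_arm(
  commands=[
    {"claw":-1,"travel":[0,0,0],"turn":-7.1},
    {"claw":-1,"travel":[0,0,0],"turn":-7.1},
    {"claw":-1,"travel":[0,0,0],"turn":-7.1},
    {"claw":-1,"travel":[0,0,0],"turn":-7.1},
    {"claw":-1,"travel":[0,0,0],"turn":-7.1},
  ],
)

```text
time: 6.87
ee_pos: [0.4776, -0.0423, 0.325]
tcp_rot: [173.9, -1.9, 156.7]
wrist_force: [-0.1, -0.2, -7.7]
opening: 0.0431
```

Call:
move_arm(
  commands=[
    {"claw":-1,"travel":[0,0,0],"turn":-7.1},
    {"claw":-1,"travel":[0,0,0],"turn":-7.1},
    {"claw":-1,"travel":[0,0,0],"turn":-7.1},
    {"claw":-1,"travel":[0,0,0],"turn":-7.1},
    {"claw":-1,"travel":[0,0,0],"turn":-7.1},
  ],
)

```text
time: 7.28
ee_pos: [0.4776, -0.0423, 0.325]
tcp_rot: [173.9, 2.0, -168.0]
wrist_force: [-0.4, 0.6, -7.4]
opening: 0.0431
```

```bash
python3 go.py .5542 .2133 .31 -18.96; python3 -c "
from h import *
o=status.get_obs();print(o['q'].round(2),o['torque'].round(3))"
```

```text
t 7.28 pos [ 0.4776 -0.0423  0.325 ] rot [ 173.87    1.97 -168.03] F [-0.4  0.6 -7.4] open 0.0431
turn -149.07 travel cm [ -1.06 -26.66   1.5 ]
[ -6.56  -5.51  -9.26  86.34   6.44 -18.64] [-0.253 -0.014 -0.008]
```

Call:
move_arm(
  commands=[
    {"claw":-1,"travel":[0,0,0],"turn":-7.1},
    {"claw":-1,"travel":[0,0,0],"turn":-7.1},
    {"claw":-1,"travel":[0,0,0],"turn":-7.1},
    {"claw":-1,"travel":[0,0,0],"turn":-7.1},
    {"claw":-1,"travel":[0,0,0],"turn":-7.1},
  ],
)

```text
time: 7.7
ee_pos: [0.4776, -0.0423, 0.325]
tcp_rot: [176.1, 5.2, -132.6]
wrist_force: [0.4, 0.6, -8.5]
opening: 0.0432
```

Call:
move_arm(
  commands=[
    {"claw":-1,"travel":[0,0,0],"turn":-7.1},
    {"claw":-1,"travel":[0,0,0],"turn":-7.1},
    {"claw":-1,"travel":[0,0,0],"turn":-7.1},
    {"claw":-1,"travel":[0,0,0],"turn":-7.1},
    {"claw":-1,"travel":[0,0,0],"turn":-7.1},
  ],
)

```text
time: 8.12
ee_pos: [0.4776, -0.0423, 0.325]
tcp_rot: [179.9, 6.4, -96.9]
wrist_force: [0.5, 0.1, -7.9]
opening: 0.0433
```

Call:
move_arm(
  commands=[
    {"claw":-1,"travel":[0,0,0],"turn":-7.1},
    {"claw":-1,"travel":[0,0,0],"turn":-7.1},
    {"claw":-1,"travel":[0,0,0],"turn":-7.1},
    {"claw":-1,"travel":[0,0,0],"turn":-7.1},
    {"claw":-1,"travel":[0,0,0],"turn":-7.1},
  ],
)

```text
time: 8.53
ee_pos: [0.4776, -0.0423, 0.325]
tcp_rot: [-176.4, 5.3, -61.3]
wrist_force: [-0.8, -0.2, -7.6]
opening: 0.0431
```

Call:
move_arm(
  commands=[
    {"claw":-1,"travel":[0,0,0],"turn":-7.1},
    {"claw":-1,"travel":[0,0,0],"turn":-7.1},
    {"claw":-1,"travel":[0,0,0],"turn":-7.1},
    {"claw":-1,"travel":[0,0,0],"turn":-7.1},
    {"claw":-1,"travel":[0,0,0],"turn":-7.1},
  ],
)

```text
time: 8.95
ee_pos: [0.4776, -0.0423, 0.3251]
tcp_rot: [-174.0, 2.2, -25.8]
wrist_force: [1.0, -0.0, -8.1]
opening: 0.0433
```

Call:
move_arm(
  commands=[
    {"claw":-1,"travel":[0,0,0],"turn":-7.1},
    {"claw":-1,"travel":[0,0,0],"turn":-7.1},
    {"claw":-1,"travel":[0,0,0],"turn":-5},
    {"claw":-1,"travel":[0,0,0],"turn":0},
  ],
)

```text
time: 9.28
ee_pos: [0.4776, -0.0423, 0.3251]
tcp_rot: [-173.6, 0.1, -7.0]
wrist_force: [-0.8, 0.8, -7.2]
opening: 0.043
```

```bash
python3 go.py .5542 .2133 .31 -18.96; python3 -c "
from h import *
o=status.get_obs();print(o['q'].round(2),o['torque'].round(3))"
```

```text
t 9.28 pos [ 0.4776 -0.0423  0.3251] rot [-1.7356e+02  1.4000e-01 -7.0400e+00] F [-0.8  0.8 -7.2] open 0.043
turn 11.92 travel cm [ -1.06 -26.66   1.51]
[  -6.56   -5.51   -9.26   86.34    6.44 -179.51] [-0.284  0.026 -0.018]
```

Call:
move_arm(
  commands=[
    {"claw":-1,"travel":[0,3,0],"turn":0},
    {"claw":-1,"travel":[0,3,0],"turn":0},
    {"claw":-1,"travel":[0,0,0],"turn":0},
  ],
)

```text
time: 9.53
ee_pos: [0.4741, -0.0681, 0.3183]
tcp_rot: [-175.0, 0.2, -9.5]
wrist_force: [0.2, 0.8, -7.6]
opening: 0.0434
```

```bash
python3 go.py .5542 .2133 .31 -18.96; python3 -c "
from h import *
o=status.get_obs();print(o['q'].round(2),o['torque'].round(3))"
```

```text
t 9.53 pos [ 0.4741 -0.0681  0.3183] rot [-175.03    0.19   -9.53] F [ 0.2  0.8 -7.6] open 0.0434
turn 9.43 travel cm [ -1.57 -29.22   0.83]
[  -9.34   -5.52   -9.98   85.71    4.97 -179.8 ] [-0.195  0.032 -0.013]
```

Call:
move_arm(
  commands=[
    {"claw":-1,"travel":[0,3,0],"turn":0},
    {"claw":-1,"travel":[0,3,0],"turn":0},
    {"claw":-1,"travel":[0,3,0],"turn":0},
    {"claw":-1,"travel":[0,3,0],"turn":0},
    {"claw":-1,"travel":[0,0,0],"turn":0},
  ],
)

```text
time: 9.95
ee_pos: [0.4655, -0.1147, 0.3106]
tcp_rot: [-177.8, 0.2, -14.4]
wrist_force: [-0.3, 0.7, -7.1]
opening: 0.0431
```

```bash
python3 go.py .5542 .2133 .31 -18.96; python3 -c "
from h import *
o=status.get_obs();print(o['q'].round(2),o['torque'].round(3))"
```

```text
t 9.95 pos [ 0.4655 -0.1147  0.3106] rot [-177.8     0.18  -14.43] F [-0.3  0.7 -7.1] open 0.0431
turn 4.53 travel cm [ -2.27 -33.9    0.06]
[ -14.35   -5.43  -10.71   84.9     2.21 -179.92] [-0.099 -0.005 -0.007]
```

2.2° of tilt remains, at about 0.7° per row, so three more rows.

Call:
move_arm(
  commands=[
    {"claw":-1,"travel":[0,3,0],"turn":0},
    {"claw":-1,"travel":[0,3,0],"turn":0},
    {"claw":-1,"travel":[0,3,0],"turn":0},
    {"claw":-1,"travel":[0,0,0],"turn":0},
    {"claw":-1,"travel":[0,0,0],"turn":0},
  ],
)

```text
time: 10.37
ee_pos: [0.4572, -0.1478, 0.3087]
tcp_rot: [-179.8, 0.2, -18.0]
wrist_force: [-0.2, 0.1, -7.5]
opening: 0.0436
```

```bash
python3 go.py .5542 .2133 .31 -18.96; python3 -c "
from h import *
o=status.get_obs();print(o['q'].round(2),o['torque'].round(3))"
```

```text
t 10.37 pos [ 0.4572 -0.1478  0.3087] rot [-1.7977e+02  1.7000e-01 -1.8030e+01] F [-0.2  0.1 -7.5] open 0.0436
turn 0.93 travel cm [ -2.56 -37.3   -0.13]
[ -17.97   -5.27  -10.77   84.67    0.23 -179.94] [ 0.035 -0.003 -0.027]
```

Call:
move_arm(
  commands=[
    {"claw":-1,"travel":[0,-3,0],"turn":0.5},
    {"claw":-1,"travel":[-0.2,-3.1,0],"turn":0.4},
    {"claw":-1,"travel":[-0.2,-3.1,0],"turn":0},
    {"claw":-1,"travel":[-0.2,-3.1,0],"turn":0},
    {"claw":-1,"travel":[-0.2,-3.1,0],"turn":0},
  ],
)

```text
time: 10.78
ee_pos: [0.4991, 0.0032, 0.3095]
tcp_rot: [-179.7, 0.2, -18.8]
wrist_force: [1.5, -0.6, -7.6]
opening: 0.0434
```

Call:
move_arm(
  commands=[
    {"claw":-1,"travel":[-0.2,-3.1,0],"turn":0},
    {"claw":-1,"travel":[-0.2,-3.1,0],"turn":0},
    {"claw":-1,"travel":[-0.2,-3.1,0],"turn":0},
    {"claw":-1,"travel":[-0.2,-3.1,0],"turn":0},
    {"claw":-1,"travel":[-0.2,-3.1,0],"turn":0},
  ],
)

```text
time: 11.2
ee_pos: [0.5396, 0.1534, 0.31]
tcp_rot: [-179.8, 0.2, -18.8]
wrist_force: [1.2, -0.8, -7.9]
opening: 0.0433
```

```bash
python3 go.py .5542 .2133 .31 -18.96; python3 -c "
from h import *
o=status.get_obs();print(o['q'].round(2),o['torque'].round(3))"
```

```text
t 11.2 pos [0.5396 0.1534 0.31  ] rot [-1.7975e+02  1.7000e-01 -1.8800e+01] F [ 1.2 -0.8 -7.9] open 0.0433
turn 0.16 travel cm [-0.57 -6.14  0.  ]
[  15.81    5.61    0.29   84.68    0.3  -145.4 ] [-0.017 -0.131  0.042]
```

Call:
move_arm(
  commands=[
    {"claw":-1,"travel":[-0.3,-3,0],"turn":0.16},
    {"claw":-1,"travel":[-0.2,-2.9,0],"turn":0},
    {"claw":-1,"travel":[0,0,2],"turn":0},
    {"claw":-1,"travel":[0,0,1],"turn":0},
    {"claw":-1,"travel":[0,0,0],"turn":0},
  ],
)

```text
time: 11.62
ee_pos: [0.553, 0.2091, 0.277]
tcp_rot: [-180.0, 0.4, -18.9]
wrist_force: [-0.2, -0.9, -7.9]
opening: 0.0432
```

```bash
python3 go.py .5542 .2133 .251 -18.96
python3 - <<'E'
from ov import *
p=status.get_obs();t=p['ee_pos'];w=np.radians(p['tcp_rot'][2])
a=viewer.camera("scene");b=viewer.camera("top");cv2.imwrite("pics/p_s.png",a);cv2.imwrite("pics/p_t.png",b)
v=[t[0]-.008*np.cos(w),t[1]-.008*np.sin(w),w];zb=t[2]-.189
bp=basepolys([.5466,.2159,np.radians(-18.96)])
draw("scene",a,np.array((350,170)),(110,105),7,unitpolys(v,zb)+bp[:3],"pics/p1.png")
draw("top",b,np.array((210,180)),(80,85),7,unitpolys(v,zb)+bp[:1],"pics/p2.png")
E
```

```text
t 11.62 pos [0.553  0.2091 0.277 ] rot [-179.97    0.41  -18.94] F [-0.2 -0.9 -7.9] open 0.0432
turn 0.02 travel cm [-0.02 -0.44  2.6 ]
```

View pics/p1.png

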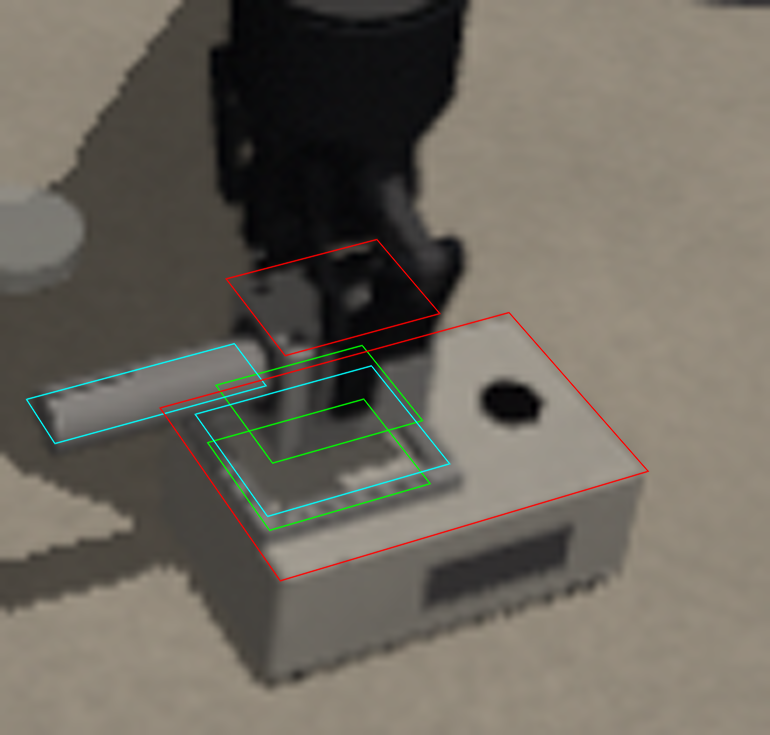

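View pics/p2.png

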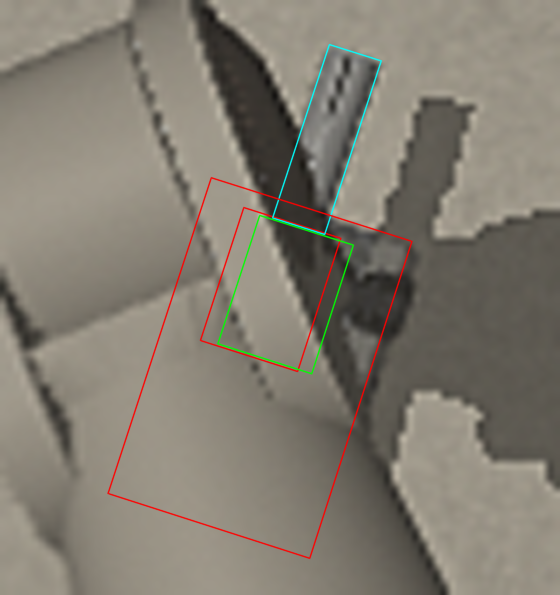

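```bash
python3 go.py .5542 .2133 .251 -18.96
python3 - <<'E'
import cv2
a=cv2.imread("pics/p_s.png")
cv2.imwrite("pics/p3.png",cv2.resize(a[205:250,350:420],None,fx=11,fy=11,interpolation=cv2.INTER_CUBIC))
b=cv2.imread("pics/p_t.png")
cv2.imwrite("pics/p4.png",cv2.resize(b[180:240,235:285],None,fx=10,fy=10,interpolation=cv2.INTER_CUBIC))
E
```

```text
t 11.72 pos [0.5535 0.2085 0.2799] rot [-179.83    0.24  -19.02] F [-0.   0.4 -7.1] open 0.0432
turn -0.06 travel cm [-0.09 -0.48  2.89]
```

View pics/p3.png

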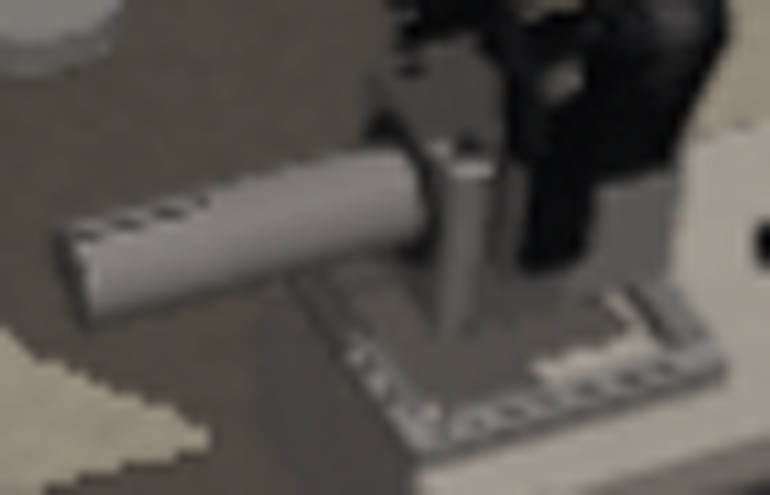

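View pics/p4.png

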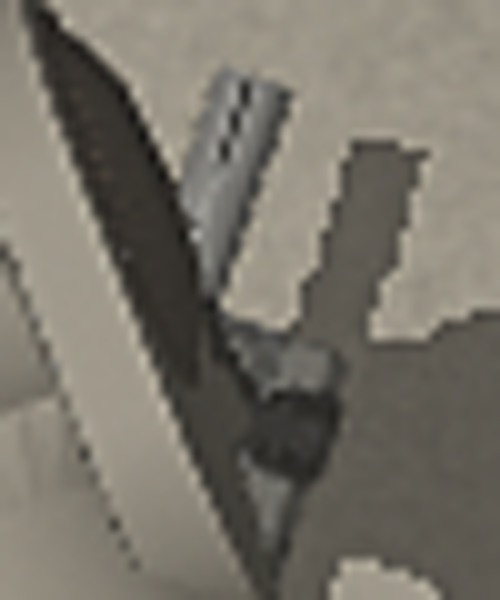

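Run:
```python
from h import *
for z in(.091,):
    S=[(.03,.022,z),(-.03,.022,z),(.03,.022,z+.05),(.11,0,z+.028)]
    sp=unp((350,205),11,[(440,338),(668,282),(440,150),(78,278)])
    T=[(.11,0,z+.028)]; tp=unp((235,180),10,[(258,84)])
    for sel in([("scene",S,sp)],[("top",T+[(.06,.012,z+.028),(.06,-.012,z+.028)],np.r_[tp,tp,tp])]):
        if sel[0][0]=="scene":
            v,r=fit(sel,[.55,.21,-.33]);print(v.round(4),np.degrees(v[2]),r.round(1).tolist())
    w=np.radians(-19.0)
    f=lambda q:(proj("top",pose(T,[q[0],q[1],w]))-tp).ravel()
    print("top",least_squares(f,[.55,.21]).x.round(4)); 
print("robot says",.5535-.008*np.cos(w),.2085-.008*np.sin(w))
```

```text
[ 0.546   0.2136 -0.3193] -18.29289880173565 [[-0.5, 0.0], [0.2, -1.1], [1.4, 1.7], [-0.7, -0.3]]
top [0.5423 0.2113]
robot says 0.5459358513952055 0.21110454523565725
```

Relative offset of unit to pocket: scene (+2.0, +3.7) mm and top (+3.4, +3.1) mm, which agree. I'll shift by the mean and lower to just above the rims.

Call:
move_arm(
  commands=[
    {"claw":-1,"travel":[0.14,-0.41,0],"turn":0},
    {"claw":-1,"travel":[0,0,1.0],"turn":0},
    {"claw":-1,"travel":[0,0,0.5],"turn":0},
    {"claw":-1,"travel":[0,0,0],"turn":0},
    {"claw":-1,"travel":[0,0,0],"turn":0},
  ],
)

```text
time: 12.13
ee_pos: [0.5563, 0.2124, 0.2648]
tcp_rot: [-179.8, 0.2, -19.0]
wrist_force: [-0.5, -1.0, -6.6]
opening: 0.0433
```

```bash
python3 go.py .5562 .2119 .251 -18.96
python3 - <<'E'
from ov import *
a=viewer.camera("scene");cv2.imwrite("pics/q_s.png",a)
draw("scene",a,np.array((345,200)),(80,60),10,[],"pics/q1.png")
E
```

```text
t 12.13 pos [0.5563 0.2124 0.2648] rot [-179.8     0.22  -18.99] F [-0.5 -1.  -6.6] open 0.0433
turn -0.03 travel cm [0.01 0.05 1.38]
```

View pics/q1.png

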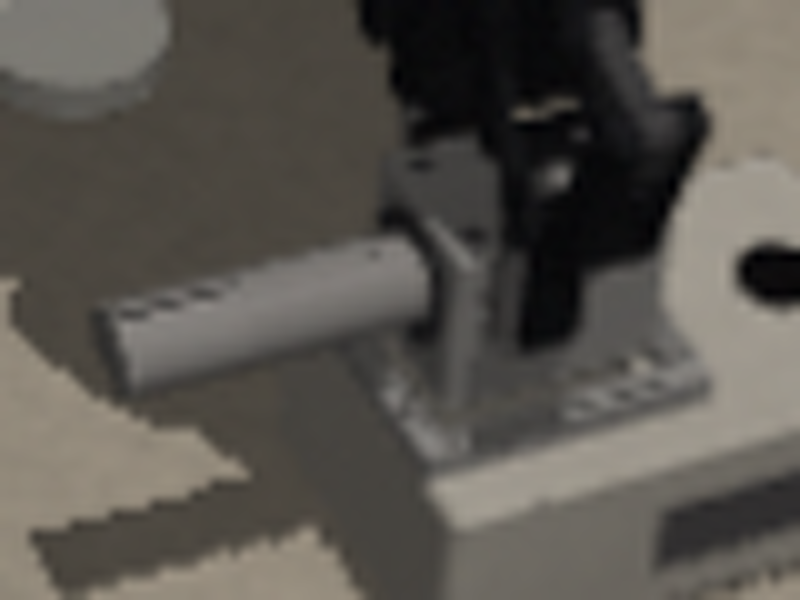

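The block hovers inside the rims: its bottom corner at (440,410) is within the rim corner at (440,455). I'll lower gently and watch the force.

Call:
move_arm(
  commands=[
    {"claw":-1,"travel":[0,0,0.4],"turn":0},
    {"claw":-1,"travel":[0,0,0.4],"turn":0},
    {"claw":-1,"travel":[0,0,0.2],"turn":0},
    {"claw":-1,"travel":[0,0,0],"turn":0},
  ],
)

```text
time: 12.52
ee_pos: [0.5562, 0.2124, 0.2566]
tcp_rot: [-179.7, 0.1, -19.0]
wrist_force: [-1.6, -1.7, -6.8]
opening: 0.0434
```

Call:
move_arm(
  commands=[
    {"claw":-1,"travel":[0,0,0.15],"turn":0},
    {"claw":-1,"travel":[0,0,0.1],"turn":0},
    {"claw":-1,"travel":[0,0,0],"turn":0},
  ],
)

```text
time: 12.77
ee_pos: [0.5563, 0.2126, 0.2522]
tcp_rot: [-179.8, 0.2, -19.0]
wrist_force: [-1.1, -3.1, -6.3]
opening: 0.043
```

Call:
move_arm(
  commands=[
    {"claw":-1,"travel":[0,0,0.05],"turn":0},
    {"claw":-1,"travel":[0,0,0],"turn":0},
    {"claw":-1,"travel":[0,0,0.05],"turn":0},
    {"claw":-1,"travel":[0,0,0],"turn":0},
  ],
)

```text
time: 13.1
ee_pos: [0.5563, 0.2126, 0.2522]
tcp_rot: [-179.8, 0.2, -19.0]
wrist_force: [-2.2, -5.2, -1.9]
opening: 0.0431
```

```bash
python3 go.py .5562 .2119 .251 -18.96
python3 - <<'E'
from ov import *
a=viewer.camera("scene");cv2.imwrite("pics/r_s.png",a)
draw("scene",a,np.array((345,200)),(80,60),10,[],"pics/r1.png")
E
```

```text
t 13.1 pos [0.5563 0.2126 0.2522] rot [-1.7979e+02  1.6000e-01 -1.8980e+01] F [-2.2 -5.2 -1.9] open 0.0431
turn -0.02 travel cm [0.01 0.07 0.12]
```

View pics/r1.png

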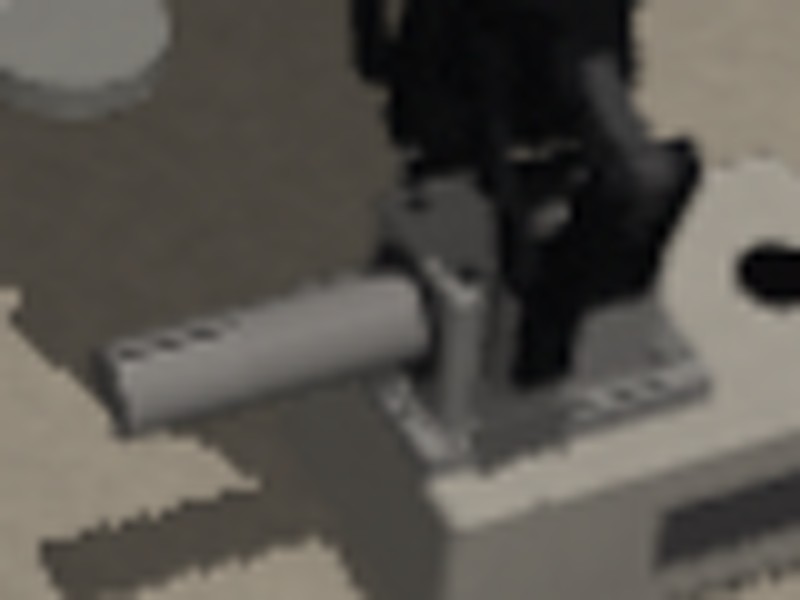

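Height 0.2522 matches the seated value (0.1939 + 0.058), so the block is on the floor and leaning lightly on one rim. I'll relieve the side force and open.

Call:
move_arm(
  commands=[
    {"claw":-1,"travel":[0,0.08,0],"turn":0},
    {"claw":-1,"travel":[0,0,0.03],"turn":0},
    {"claw":-1,"travel":[0,0,0],"turn":0},
  ],
)

```text
time: 13.4
ee_pos: [0.5562, 0.2122, 0.2521]
tcp_rot: [-179.7, 0.2, -19.0]
wrist_force: [-4.3, -0.6, 2.1]
opening: 0.0432
```

Call:
move_arm(
  commands=[
    {"claw":-0.1,"travel":[0,0,0],"turn":0},
    {"claw":0.3,"travel":[0,0,0],"turn":0},
    {"claw":0.6,"travel":[0,0,0],"turn":0},
    {"claw":0.6,"travel":[0,0,0],"turn":0},
  ],
)

```text
time: 13.73
ee_pos: [0.5565, 0.2121, 0.2517]
tcp_rot: [-179.7, 0.1, -19.0]
wrist_force: [0.1, 0.5, 0.1]
opening: 0.0685
```

Call:
move_arm(
  commands=[
    {"claw":0.6,"travel":[0,0,-2],"turn":0},
    {"claw":0.6,"travel":[0,0,-4],"turn":0},
    {"claw":0.6,"travel":[0,0,-4],"turn":0},
    {"claw":0.6,"travel":[-2,2,0],"turn":0},
    {"claw":0.6,"travel":[-3,3,0],"turn":0},
  ],
)

```text
time: 14.15
ee_pos: [0.4954, 0.1816, 0.3542]
tcp_rot: [-179.5, -0.1, -19.0]
wrist_force: [-0.5, -0.7, 0.9]
opening: 0.0683
```

Call:
move_arm(
  commands=[
    {"claw":0.6,"travel":[-3,3,0],"turn":0},
    {"claw":0.6,"travel":[-3,3,0],"turn":0},
  ],
)

```text
time: 14.32
ee_pos: [0.4173, 0.1437, 0.3512]
tcp_rot: [-179.7, 0.1, -19.0]
wrist_force: [0.4, -1.2, 1.2]
opening: 0.0685
```

```bash
python3 go.py .5562 .2119 .251 -18.96
python3 - <<'E'
from ov import *
a=viewer.camera("scene");cv2.imwrite("pics/s_s.png",a);b=viewer.camera("top");cv2.imwrite("pics/s_t.png",b)
draw("scene",a,np.array((345,195)),(80,60),10,[],"pics/s1.png")
draw("top",b,np.array((220,180)),(60,60),10,[],"pics/s2.png")
E
```

```text
t 14.32 pos [0.4173 0.1437 0.3512] rot [-1.7973e+02  1.4000e-01 -1.8970e+01] F [ 0.4 -1.2  1.2] open 0.0685
turn -0.01 travel cm [ 10.92 -10.96  10.02]
```

View pics/s1.png

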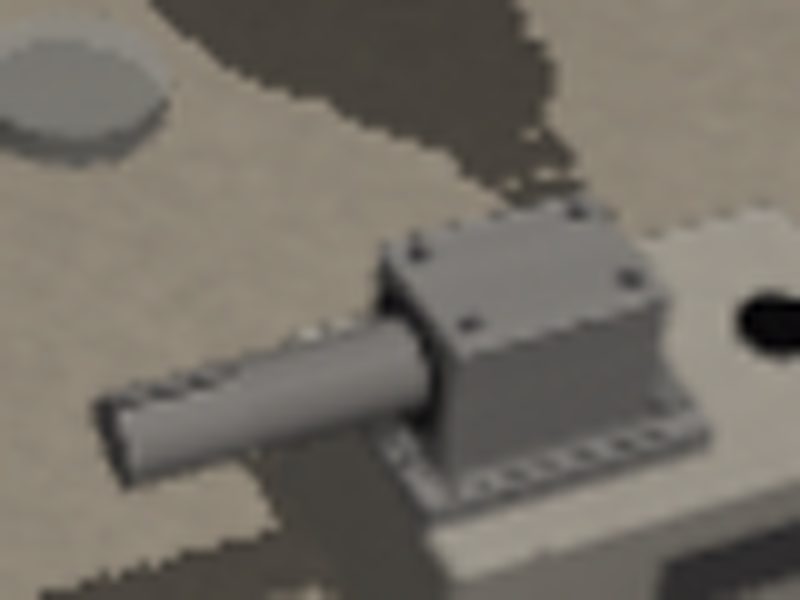

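View pics/s2.png

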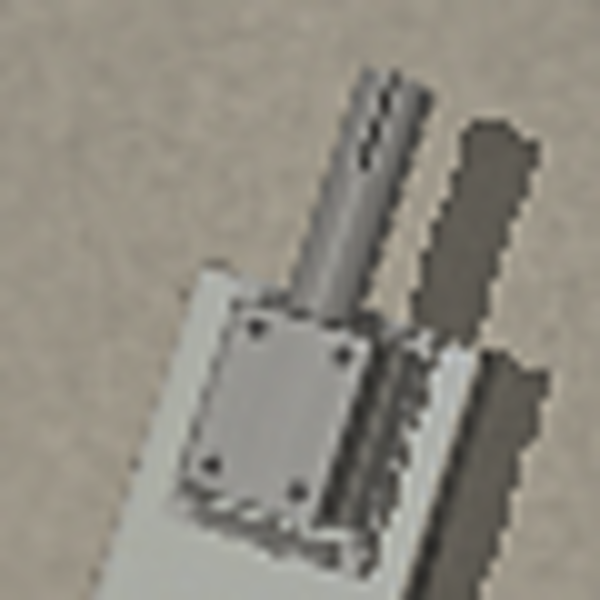

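Run:
```python
from ov import *
a=cv2.imread("pics/s_s.png");b=cv2.imread("pics/s_t.png")
A=cv2.resize(a[222:250,350:395],None,fx=17,fy=17,interpolation=cv2.INTER_NEAREST)
B=cv2.resize(b[184:216,244:268],None,fx=18,fy=18,interpolation=cv2.INTER_NEAREST)
A=cv2.convertScaleAbs(A,alpha=1.6);B=cv2.convertScaleAbs(B,alpha=1.3)
cv2.imwrite("pics/t1.png",A);cv2.imwrite("pics/t2.png",B)
```

```text
(no output)
```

View pics/t1.png

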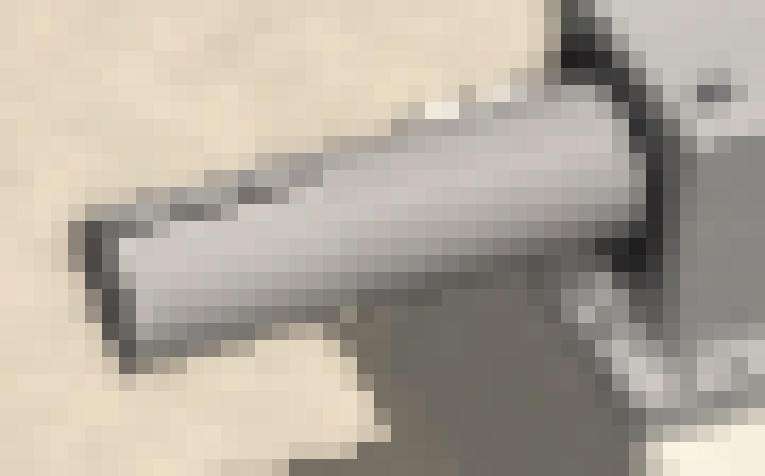

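View pics/t2.png

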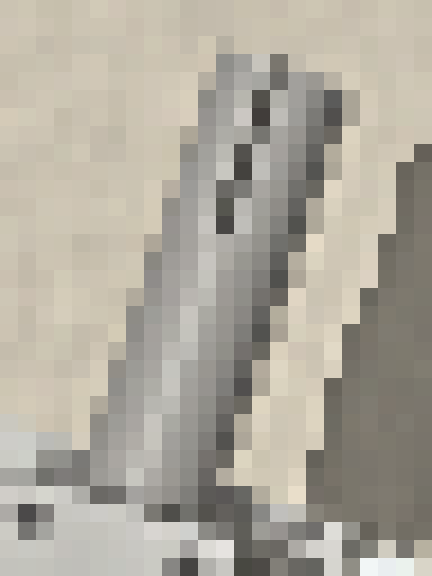

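Run:
```python
from ov import *
b=cv2.imread("pics/s_t.png").astype(np.float32).mean(2);a=cv2.imread("pics/s_s.png").astype(np.float32).mean(2)
w=np.radians(-19.);v=[.5489,.2147,w]
# sample sections: at unit x, lateral y from -.02..02 at axis height (z=.09)
for nm,im,z in(("top",b,.09),("scene",a,.09)):
  print(nm)
  for x0,x1 in((.04,.055),(.055,.07),(.08,.094),(.094,.107)):
    ys=np.arange(-.02,.0201,.002);acc=0
    # offset lateral perpendicular in image: use a point perpendicular to view dir in cross-section
    p=P[nm];xs=np.linspace(x0,x1,9)
    for x in xs:
        c=pose([(x,0,z)],v)[0];d=p['xyz']-c;ax=np.array([np.cos(w),np.sin(w),0]);e=np.cross(ax,d);e/=np.linalg.norm(e)
        q=proj(nm,c+ys[:,None]*e).astype(np.float32)
        acc=acc+cv2.remap(im,q[:,0].reshape(1,-1),q[:,1].reshape(1,-1),cv2.INTER_LINEAR)[0]
    print((x0,x1),(acc/9).round(0).astype(int).tolist(), "e",e.round(2))
```

```text
top
(0.04, 0.055) [146, 149, 145, 124, 114, 120, 127, 139, 144, 132, 119, 112, 102, 86, 78, 114, 148, 154, 151, 151, 154] e [-0.32 -0.94 -0.14]
(0.055, 0.07) [147, 148, 143, 122, 113, 120, 127, 137, 144, 133, 120, 112, 102, 86, 82, 113, 146, 155, 152, 152, 154] e [-0.32 -0.94 -0.14]
(0.08, 0.094) [149, 150, 144, 125, 118, 125, 134, 108, 79, 114, 131, 119, 107, 88, 78, 108, 146, 154, 151, 150, 153] e [-0.32 -0.94 -0.14]
(0.094, 0.107) [149, 151, 149, 129, 116, 123, 134, 123, 89, 105, 126, 119, 107, 89, 81, 110, 141, 152, 149, 148, 150] e [-0.32 -0.94 -0.14]
scene
(0.04, 0.055) [67, 65, 63, 60, 61, 74, 89, 100, 108, 114, 119, 122, 120, 117, 111, 109, 127, 128, 132, 133, 133] e [-0.24 -0.69  0.69]
(0.055, 0.07) [65, 65, 66, 63, 62, 74, 89, 100, 108, 114, 119, 122, 120, 118, 111, 106, 117, 129, 132, 133, 133] e [-0.24 -0.69  0.69]
(0.08, 0.094) [133, 133, 132, 117, 87, 79, 91, 103, 111, 118, 122, 124, 124, 102, 87, 103, 120, 131, 133, 133, 134] e [-0.24 -0.69  0.69]
(0.094, 0.107) [133, 132, 131, 120, 88, 76, 85, 94, 98, 100, 106, 109, 108, 94, 80, 97, 116, 129, 131, 131, 131] e [-0.24 -0.69  0.69]
```

The unit is home in the pocket, against the +y rim. On the D section both cameras see a thin dark line at about 3–6° from the top towards +y, while the shading on both visible sides matches the round part. So the flat must face almost straight down and has to turn about 175°.

The tool only turns about its own vertical axis, so I'll roll the spindle. With the fingers shut, I press lightly on the top of the round part near the block and stroke sideways. In between I'll pinch the D to square it at the sideways position.

Call:
move_arm(
  commands=[
    {"claw":-1,"travel":[0,0,0],"turn":7},
    {"claw":-1,"travel":[0,0,0],"turn":7},
    {"claw":-1,"travel":[0,0,0],"turn":7},
    {"claw":-1,"travel":[0,0,0],"turn":7},
    {"claw":-1,"travel":[0,0,0],"turn":7},
  ],
  squeeze=20,
)

```text
time: 14.83
ee_pos: [0.419, 0.1444, 0.3516]
tcp_rot: [-179.8, 0.3, -54.3]
wrist_force: [0.7, -0.3, -0.5]
opening: 0.008
```

Call:
move_arm(
  commands=[
    {"claw":-1,"travel":[0,0,0],"turn":7},
    {"claw":-1,"travel":[0,0,0],"turn":7},
    {"claw":-1,"travel":[0,0,0],"turn":7},
    {"claw":-1,"travel":[0,0,0],"turn":7},
    {"claw":-1,"travel":[0,0,0],"turn":7},
  ],
)

```text
time: 15.25
ee_pos: [0.4191, 0.1444, 0.3515]
tcp_rot: [180.0, 0.3, -89.3]
wrist_force: [-0.2, 0.9, 0.3]
opening: 0.0
```

Call:
move_arm(
  commands=[
    {"claw":-1,"travel":[0,0,0],"turn":7},
    {"claw":-1,"travel":[0,0,0],"turn":7},
    {"claw":-1,"travel":[0,0,0],"turn":6},
    {"claw":-1,"travel":[0,0,0],"turn":0},
  ],
)

```text
time: 15.58
ee_pos: [0.419, 0.1444, 0.3515]
tcp_rot: [179.9, 0.3, -109.2]
wrist_force: [0.6, -0.4, 0.3]
opening: 0.0001
```

```bash
python3 go.py .5944 .1937 .30 -109; python3 -c "
from h import *
print(status.get_obs()['q'].round(1))"
```

```text
t 15.58 pos [0.419  0.1444 0.3515] rot [ 179.86    0.27 -109.25] F [ 0.6 -0.4  0.3] open 0.0001
turn -0.25 travel cm [-10.37 -14.98   5.15]
[ 18.9 -10.4 -10.6  89.7   0.3 -51.8]
```

Call:
move_arm(
  commands=[
    {"claw":-1,"travel":[-2,-3,0],"turn":-0.2},
    {"claw":-1,"travel":[-2,-3,0],"turn":0},
    {"claw":-1,"travel":[-2,-3,0],"turn":0},
    {"claw":-1,"travel":[-2,-3,0],"turn":0},
    {"claw":-1,"travel":[-2.2,-2.8,0],"turn":0},
  ],
)

```text
time: 16.0
ee_pos: [0.5936, 0.1933, 0.3511]
tcp_rot: [179.9, 0.3, -108.6]
wrist_force: [-0.7, -1.2, 0.5]
opening: 0.0003
```

Call:
move_arm(
  commands=[
    {"claw":-1,"travel":[0,0,2.5],"turn":0},
    {"claw":-1,"travel":[0,0,2.5],"turn":0},
    {"claw":-1,"travel":[0,0,0],"turn":0},
    {"claw":-1,"travel":[0,0,0],"turn":0},
  ],
)

```text
time: 16.33
ee_pos: [0.5913, 0.1933, 0.3001]
tcp_rot: [179.7, 0.1, -108.6]
wrist_force: [-0.3, 0.3, 0.3]
opening: -0.0004
```

```bash
python3 go.py .5944 .1937 .275 -109
python3 - <<'E'
from ov import *
a=viewer.camera("scene");cv2.imwrite("pics/u_s.png",a)
draw("scene",a,np.array((345,185)),(80,60),10,[],"pics/u1.png")
E
```

```text
t 16.33 pos [0.5913 0.1933 0.3001] rot [ 1.7969e+02  1.4000e-01 -1.0863e+02] F [-0.3  0.3  0.3] open -0.0004
turn 0.37 travel cm [-0.14 -0.28  2.51]
```

View pics/u1.png

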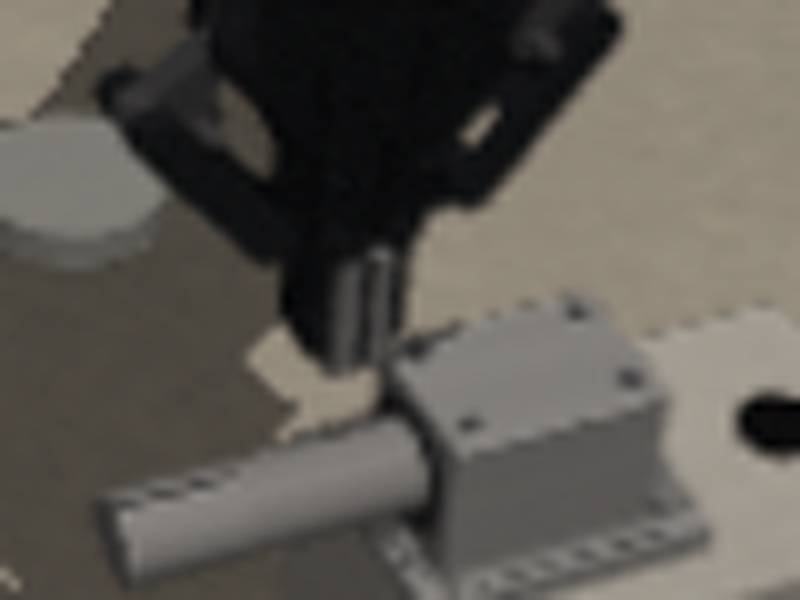

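Call:
move_arm(
  commands=[
    {"claw":-1,"travel":[-0.1,-0.7,0],"turn":0.4},
    {"claw":-1,"travel":[0,0,1],"turn":0},
    {"claw":-1,"travel":[0,0,1],"turn":0},
    {"claw":-1,"travel":[0,0,0.2],"turn":0},
    {"claw":-1,"travel":[0,0,0],"turn":0},
  ],
)

```text
time: 16.8
ee_pos: [0.598, 0.192, 0.2782]
tcp_rot: [179.7, 0.2, -109.2]
wrist_force: [-0.1, 0.7, -0.1]
opening: -0.0004
```

Call:
move_arm(
  commands=[
    {"claw":-1,"travel":[0,0,0.05],"turn":0},
    {"claw":-1,"travel":[0,0,0.05],"turn":0},
    {"claw":-1,"travel":[0,0,0],"turn":0},
  ],
)

```text
time: 17.05
ee_pos: [0.5984, 0.1921, 0.2786]
tcp_rot: [179.8, 0.3, -109.2]
wrist_force: [-0.2, -0.2, -0.2]
opening: -0.0004
```

Call:
move_arm(
  commands=[
    {"claw":-1,"travel":[0,0,0.05],"turn":0},
    {"claw":-1,"travel":[0,0,0],"turn":0},
  ],
)

```text
time: 17.22
ee_pos: [0.5984, 0.1921, 0.278]
tcp_rot: [179.8, 0.2, -109.2]
wrist_force: [0.2, -0.0, 1.0]
opening: 0.0002
```

Call:
move_arm(
  commands=[
    {"claw":-1,"travel":[0,0,0.05],"turn":0},
    {"claw":-1,"travel":[0,0,0],"turn":0},
    {"claw":-1,"travel":[0,0,0],"turn":0},
  ],
)

```text
time: 17.47
ee_pos: [0.5984, 0.1921, 0.2774]
tcp_rot: [179.8, 0.2, -109.2]
wrist_force: [0.3, 0.9, 0.3]
opening: -0.0002
```

Call:
move_arm(
  commands=[
    {"claw":-1,"travel":[0,0,0.05],"turn":0},
    {"claw":-1,"travel":[0,0,0],"turn":0},
    {"claw":-1,"travel":[0,0,0],"turn":0},
  ],
)

```text
time: 17.72
ee_pos: [0.5984, 0.1921, 0.2768]
tcp_rot: [179.8, 0.2, -109.2]
wrist_force: [-0.1, 0.0, 0.3]
opening: 0.0001
```

Call:
move_arm(
  commands=[
    {"claw":-1,"travel":[0,0,0.05],"turn":0},
    {"claw":-1,"travel":[0,0,0],"turn":0},
    {"claw":-1,"travel":[0,0,0],"turn":0},
  ],
)

```text
time: 17.97
ee_pos: [0.5984, 0.1921, 0.2763]
tcp_rot: [179.8, 0.2, -109.2]
wrist_force: [0.1, 0.2, 0.6]
opening: 0.0001
```

Call:
move_arm(
  commands=[
    {"claw":-1,"travel":[0,0,0.06],"turn":0},
    {"claw":-1,"travel":[0,0,0],"turn":0},
  ],
)

```text
time: 18.13
ee_pos: [0.5984, 0.1921, 0.2756]
tcp_rot: [179.8, 0.2, -109.2]
wrist_force: [0.4, 0.6, -0.2]
opening: 0.0002
```

Call:
move_arm(
  commands=[
    {"claw":-1,"travel":[0,0,0.05],"turn":0},
    {"claw":-1,"travel":[0,0,0],"turn":0},
  ],
)

```text
time: 18.3
ee_pos: [0.5984, 0.1921, 0.2754]
tcp_rot: [179.8, 0.2, -109.2]
wrist_force: [-0.5, -0.5, 1.5]
opening: 0.0003
```

Call:
move_arm(
  commands=[
    {"claw":-1,"travel":[0,0,0.03],"turn":0},
    {"claw":-1,"travel":[0,0,0],"turn":0},
  ],
)

```text
time: 18.47
ee_pos: [0.5984, 0.1921, 0.2753]
tcp_rot: [179.9, 0.3, -109.2]
wrist_force: [-1.4, -1.5, 3.9]
opening: 0.0004
```

Contact is at z 0.2753, as predicted. I'll add a little pressure and make a first stroke of 10 mm towards +y (tool −x).

Call:
move_arm(
  commands=[
    {"claw":-1,"travel":[0,0,0.03],"turn":0},
    {"claw":-1,"travel":[-0.1,0,0],"turn":0},
    {"claw":-1,"travel":[-0.2,0,0],"turn":0},
  ],
)

```text
time: 18.72
ee_pos: [0.5994, 0.1947, 0.2751]
tcp_rot: [179.9, 0.2, -109.2]
wrist_force: [-0.8, -3.5, 5.4]
opening: 0.0003
```

Call:
move_arm(
  commands=[
    {"claw":-1,"travel":[-0.2,0,0],"turn":0},
    {"claw":-1,"travel":[-0.2,0,0],"turn":0},
  ],
)

```text
time: 18.88
ee_pos: [0.6008, 0.1986, 0.275]
tcp_rot: [179.9, 0.2, -109.2]
wrist_force: [-0.5, -4.2, 5.8]
opening: 0.0002
```

Call:
move_arm(
  commands=[
    {"claw":-1,"travel":[-0.2,0,0],"turn":0},
    {"claw":-1,"travel":[-0.1,0,0],"turn":0},
    {"claw":-1,"travel":[0,0,0],"turn":0},
  ],
)

```text
time: 19.13
ee_pos: [0.6018, 0.2017, 0.275]
tcp_rot: [179.9, 0.2, -109.2]
wrist_force: [-0.4, -1.4, 5.2]
opening: 0.0001
```

Run:
```python
from ov import *
a=viewer.camera("scene");cv2.imwrite("pics/w_s.png",a)
A=cv2.resize(a[200:255,345:415],None,fx=11,fy=11,interpolation=cv2.INTER_CUBIC)
cv2.imwrite("pics/w1.png",cv2.convertScaleAbs(A,alpha=1.4))
```

```text
(no output)
```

View pics/w1.png

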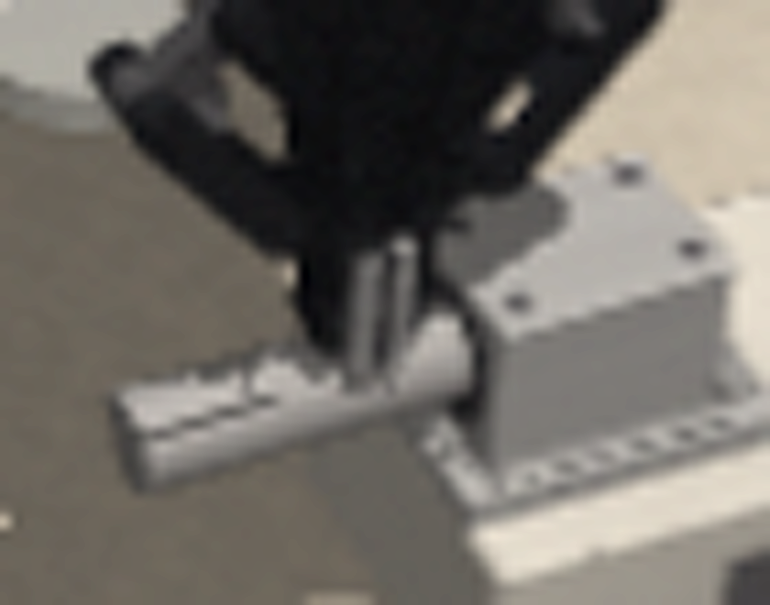

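It works: the dark line has moved from the top to mid-face at (200,420), about 50° for a 10.2 mm stroke. I'll lift, go back and do the second stroke of 7.8 mm.

Call:
move_arm(
  commands=[
    {"claw":-1,"travel":[0,0,-0.5],"turn":0},
    {"claw":-1,"travel":[0.4,0,0],"turn":0},
    {"claw":-1,"travel":[0.5,0,0],"turn":0},
    {"claw":-1,"travel":[0,0,0.3],"turn":0},
    {"claw":-1,"travel":[0,0,0.15],"turn":0},
  ],
)

```text
time: 19.6
ee_pos: [0.5988, 0.1926, 0.2749]
tcp_rot: [179.9, 0.2, -109.2]
wrist_force: [3.1, -3.7, 10.2]
opening: 0.0001
```

Call:
move_arm(
  commands=[
    {"claw":-1,"travel":[0,0,0.04],"turn":0},
    {"claw":-1,"travel":[0,0,0],"turn":0},
    {"claw":-1,"travel":[0,0,0],"turn":0},
  ],
)

```text
time: 19.85
ee_pos: [0.5987, 0.1927, 0.275]
tcp_rot: [179.9, 0.2, -109.2]
wrist_force: [-1.6, -3.8, 5.4]
opening: 0.0001
```

Call:
move_arm(
  commands=[
    {"claw":-1,"travel":[-0.1,0,0],"turn":0},
    {"claw":-1,"travel":[-0.2,0,0],"turn":0},
    {"claw":-1,"travel":[-0.2,0,0],"turn":0},
    {"claw":-1,"travel":[-0.2,0,0],"turn":0},
    {"claw":-1,"travel":[-0.1,0,0],"turn":0},
  ],
)

```text
time: 20.27
ee_pos: [0.6014, 0.2006, 0.275]
tcp_rot: [179.9, 0.2, -109.2]
wrist_force: [-0.3, -2.7, 5.5]
opening: -0.0005
```

Call:
move_arm(
  commands=[
    {"claw":-1,"travel":[0,0,0],"turn":0},
    {"claw":-1,"travel":[0,0,-0.5],"turn":0},
    {"claw":-1,"travel":[0,0,-2],"turn":0},
    {"claw":-1,"travel":[0,0,-3],"turn":0},
    {"claw":-1,"travel":[0,0,0],"turn":0},
  ],
)

```text
time: 20.68
ee_pos: [0.6017, 0.2006, 0.3352]
tcp_rot: [-179.9, 0.5, -109.2]
wrist_force: [0.5, 0.6, 1.2]
opening: 0.0001
```

```bash
python3 go.py .6376 .1840 .30 -19
python3 - <<'E'
from ov import *
a=viewer.camera("scene");cv2.imwrite("pics/x_s.png",a)
A=cv2.resize(a[200:255,345:415],None,fx=11,fy=11,interpolation=cv2.INTER_CUBIC)
cv2.imwrite("pics/x1.png",cv2.convertScaleAbs(A,alpha=1.4))
E
```

```text
t 20.68 pos [0.6017 0.2006 0.3352] rot [-179.9     0.48 -109.17] F [0.5 0.6 1.2] open 0.0001
turn -90.17 travel cm [3.93 0.4  3.52]
```

View pics/x1.png

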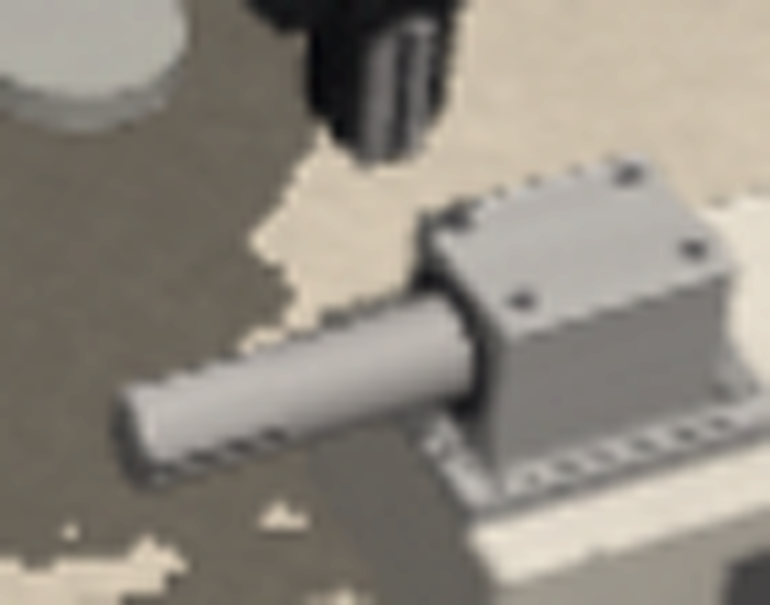

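The line is now at the lower edge of the visible side, around (215,455), so the flat faces about sideways to −y. Next I pinch the D with the jaws across it, to square it and read the width (20 mm means flat against pad).

Call:
move_arm(
  commands=[
    {"claw":0,"travel":[0,0,0],"turn":-7},
    {"claw":0,"travel":[0,0,0],"turn":-7},
    {"claw":0,"travel":[0,0,0],"turn":-7},
    {"claw":0,"travel":[0,0,0],"turn":-7},
    {"claw":0,"travel":[0,0,0],"turn":-7},
  ],
)

```text
time: 21.15
ee_pos: [0.6013, 0.2005, 0.3286]
tcp_rot: [179.9, 0.3, -73.8]
wrist_force: [0.3, 0.7, -0.1]
opening: 0.0426
```

Call:
move_arm(
  commands=[
    {"claw":0,"travel":[0,0,0],"turn":-7},
    {"claw":0,"travel":[0,0,0],"turn":-7},
    {"claw":0,"travel":[0,0,0],"turn":-7},
    {"claw":0,"travel":[0,0,0],"turn":-7},
    {"claw":0,"travel":[0,0,0],"turn":-7},
  ],
)

```text
time: 21.57
ee_pos: [0.6013, 0.2005, 0.3286]
tcp_rot: [-179.9, 0.3, -38.8]
wrist_force: [1.0, 0.1, 0.8]
opening: 0.0429
```

Call:
move_arm(
  commands=[
    {"claw":0,"travel":[0,0,0],"turn":-7},
    {"claw":0,"travel":[0,0,0],"turn":-7},
    {"claw":0,"travel":[0,0,0],"turn":-6.2},
    {"claw":0,"travel":[2,0.2,0],"turn":0},
    {"claw":0,"travel":[1.9,0.2,0],"turn":0},
  ],
)

```text
time: 21.98
ee_pos: [0.6369, 0.1842, 0.329]
tcp_rot: [-179.8, 0.2, -18.9]
wrist_force: [0.4, -0.1, 0.3]
opening: 0.0424
```

```bash
python3 go.py .6376 .1841 .2447 -19
```

```text
t 21.98 pos [0.6369 0.1842 0.329 ] rot [-179.77    0.22  -18.86] F [ 0.4 -0.1  0.3] open 0.0424
turn 0.14 travel cm [ 0.07 -0.01  8.43]
```

Call:
move_arm(
  commands=[
    {"claw":0,"travel":[0.1,0,2],"turn":0.1},
    {"claw":0,"travel":[0,0,2],"turn":0},
    {"claw":0,"travel":[0,0,2],"turn":0},
    {"claw":0,"travel":[0,0,1],"turn":0},
    {"claw":0,"travel":[0,0,0],"turn":0},
  ],
)

```text
time: 22.4
ee_pos: [0.6371, 0.1838, 0.256]
tcp_rot: [-179.9, 0.4, -19.1]
wrist_force: [-0.3, -0.4, -0.2]
opening: 0.0429
```

```bash
python3 go.py .6376 .1841 .2447 -19
python3 - <<'E'
from ov import *
a=viewer.camera("scene")
A=cv2.resize(a[190:255,340:410],None,fx=9,fy=9,interpolation=cv2.INTER_CUBIC)
cv2.imwrite("pics/y1.png",cv2.convertScaleAbs(A,alpha=1.4))
E
```

```text
t 22.4 pos [0.6371 0.1838 0.256 ] rot [-179.93    0.43  -19.07] F [-0.3 -0.4 -0.2] open 0.0429
turn -0.07 travel cm [ 0.04 -0.04  1.13]
```

View pics/y1.png

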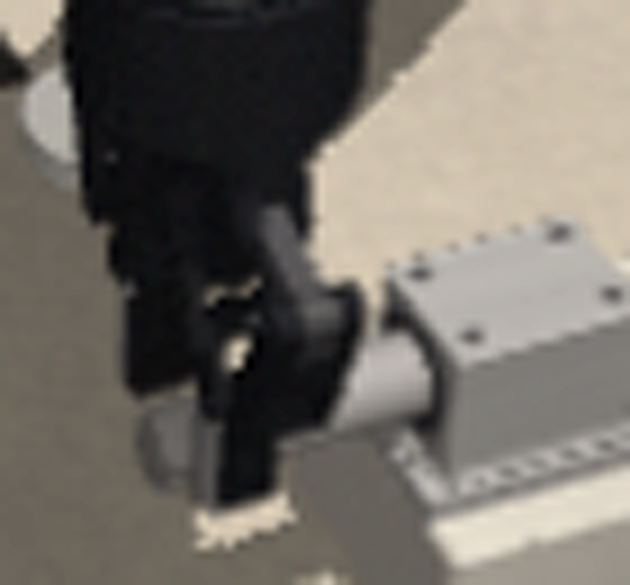

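Call:
move_arm(
  commands=[
    {"claw":0,"travel":[0,0,1.0],"turn":0},
    {"claw":-0.2,"travel":[0,0,0],"turn":0},
    {"claw":-0.35,"travel":[0,0,0],"turn":0},
    {"claw":-0.42,"travel":[0,0,0],"turn":0},
    {"claw":-0.42,"travel":[0,0,0],"turn":0},
  ],
  squeeze=20,
)

```text
time: 22.87
ee_pos: [0.638, 0.1841, 0.2504]
tcp_rot: [-179.7, 0.1, -19.1]
wrist_force: [-0.2, 0.4, 0.4]
opening: 0.0247
```

Call:
move_arm(
  commands=[
    {"claw":-0.6,"travel":[0,0,0],"turn":0},
    {"claw":-0.8,"travel":[0,0,0],"turn":0},
    {"claw":-1,"travel":[0,0,0],"turn":0},
  ],
)

```text
time: 23.12
ee_pos: [0.638, 0.1841, 0.2502]
tcp_rot: [-179.7, 0.1, -19.1]
wrist_force: [1.4, 0.4, 2.6]
opening: 0.021
```

Call:
move_arm(
  commands=[
    {"claw":-1,"travel":[0,0,0],"turn":0},
    {"claw":-1,"travel":[0,0,0],"turn":0},
    {"claw":-1,"travel":[0,0,0],"turn":0},
  ],
)

```text
time: 23.37
ee_pos: [0.638, 0.184, 0.2501]
tcp_rot: [-179.7, 0.1, -19.1]
wrist_force: [2.7, 2.6, 2.5]
opening: 0.0209
```

Call:
move_arm(
  commands=[
    {"claw":-1,"travel":[0,0,0],"turn":0},
    {"claw":-1,"travel":[0,0,0],"turn":0},
    {"claw":-1,"travel":[0,0,0],"turn":0},
  ],
  squeeze=60,
)

```text
time: 23.62
ee_pos: [0.6381, 0.184, 0.2501]
tcp_rot: [-179.7, 0.1, -19.1]
wrist_force: [3.7, 3.4, 5.2]
opening: 0.0198
```

```bash
python3 go.py .6376 .1841 .2447 -19
python3 - <<'E'
from ov import *
a=viewer.camera("scene")
A=cv2.resize(a[190:255,340:410],None,fx=9,fy=9,interpolation=cv2.INTER_CUBIC)
cv2.imwrite("pics/y2.png",cv2.convertScaleAbs(A,alpha=1.4))
E
```

```text
t 23.62 pos [0.6381 0.184  0.2501] rot [-1.7971e+02  1.1000e-01 -1.9080e+01] F [3.7 3.4 5.2] open 0.0198
turn -0.08 travel cm [-0.05  0.01  0.54]
```

View pics/y2.png

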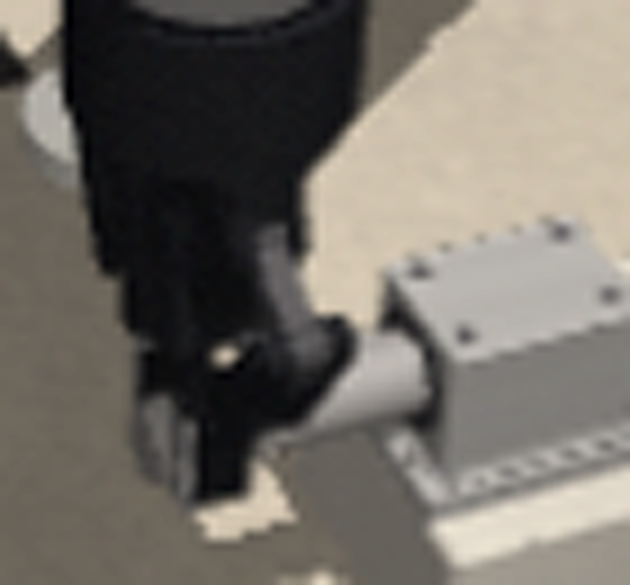

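Call:
move_arm(
  commands=[
    {"claw":-1,"travel":[0,0,0],"turn":0},
    {"claw":-1,"travel":[0,0,0],"turn":0},
    {"claw":-1,"travel":[0,0,0],"turn":0},
  ],
  squeeze=120,
)

```text
time: 23.92
ee_pos: [0.6381, 0.1841, 0.2502]
tcp_rot: [-179.7, 0.1, -19.1]
wrist_force: [4.3, 3.1, 5.3]
opening: 0.0176
```

Call:
move_arm(
  commands=[
    {"claw":-1,"travel":[0,0,0],"turn":0},
    {"claw":-1,"travel":[0,0,0],"turn":0},
  ],
  squeeze=60,
)

```text
time: 24.08
ee_pos: [0.6381, 0.1841, 0.2502]
tcp_rot: [-179.7, 0.1, -19.1]
wrist_force: [4.1, 2.8, 4.9]
opening: 0.0176
```

Call:
move_arm(
  commands=[
    {"claw":-1,"travel":[0,0,0],"turn":0},
    {"claw":-1,"travel":[0,0,0],"turn":0},
  ],
  squeeze=20,
)

```text
time: 24.25
ee_pos: [0.6381, 0.1841, 0.2501]
tcp_rot: [-179.7, 0.1, -19.1]
wrist_force: [4.2, 3.0, 5.5]
opening: 0.0179
```

Call:
move_arm(
  commands=[
    {"claw":-0.35,"travel":[0,0,0],"turn":0},
    {"claw":-0.35,"travel":[0,0,0],"turn":0},
    {"claw":-0.35,"travel":[0,0,0],"turn":0},
  ],
)

```text
time: 24.5
ee_pos: [0.6374, 0.1837, 0.2487]
tcp_rot: [-179.9, 0.3, -19.1]
wrist_force: [-0.0, -0.6, 0.1]
opening: 0.0281
```

Call:
move_arm(
  commands=[
    {"claw":-0.6,"travel":[0,0,0],"turn":0},
    {"claw":-0.8,"travel":[0,0,0],"turn":0},
    {"claw":-1,"travel":[0,0,0],"turn":0},
    {"claw":-1,"travel":[0,0,0],"turn":0},
    {"claw":-1,"travel":[0,0,0],"turn":0},
  ],
  squeeze=20,
)

```text
time: 24.92
ee_pos: [0.6375, 0.184, 0.2491]
tcp_rot: [-179.8, 0.2, -19.1]
wrist_force: [-2.6, 1.0, -2.6]
opening: 0.0209
```

Reads 20.9 mm at 20 N. To calibrate that reading I'll pinch the known 24 mm round part the same way.

Call:
move_arm(
  commands=[
    {"claw":-0.3,"travel":[0,0,0],"turn":0},
    {"claw":-0.3,"travel":[0,0,0],"turn":0},
    {"claw":-0.3,"travel":[-1.7,0,0],"turn":0},
    {"claw":-0.3,"travel":[-1.7,0,0],"turn":0},
    {"claw":-0.5,"travel":[0,0,0],"turn":0},
  ],
)

```text
time: 25.33
ee_pos: [0.6041, 0.1957, 0.2503]
tcp_rot: [-179.8, 0.2, -19.0]
wrist_force: [-3.5, 1.1, -1.6]
opening: 0.023
```

Call:
move_arm(
  commands=[
    {"claw":-0.6,"travel":[0,0,0],"turn":0},
    {"claw":-0.8,"travel":[0,0,0],"turn":0},
    {"claw":-1,"travel":[0,0,0],"turn":0},
    {"claw":-1,"travel":[0,0,0],"turn":0},
    {"claw":-1,"travel":[0,0,0],"turn":0},
  ],
)

```text
time: 25.75
ee_pos: [0.605, 0.1954, 0.2496]
tcp_rot: [-179.8, 0.4, -19.0]
wrist_force: [-10.5, 2.8, 1.8]
opening: 0.0234
```

Call:
move_arm(
  commands=[
    {"claw":-0.3,"travel":[0,0,0],"turn":0},
    {"claw":-0.2,"travel":[0,0,0],"turn":0},
  ],
)

```text
time: 25.92
ee_pos: [0.6062, 0.195, 0.25]
tcp_rot: [-179.7, 0.1, -19.1]
wrist_force: [0.6, -0.3, -0.5]
opening: 0.0342
```

Run:
```python
from ov import *
a=viewer.camera("scene");cv2.imwrite("pics/z_s.png",a);b=viewer.camera("top");cv2.imwrite("pics/z_t.png",b)
A=cv2.resize(a[222:250,345:385],None,fx=19,fy=19,interpolation=cv2.INTER_CUBIC)
B=cv2.resize(b[180:216,240:272],None,fx=15,fy=15,interpolation=cv2.INTER_CUBIC)
cv2.imwrite("pics/z1.png",cv2.convertScaleAbs(A,alpha=1.5));cv2.imwrite("pics/z2.png",cv2.convertScaleAbs(B,alpha=1.3))
```

```text
(no output)
```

View pics/z1.png

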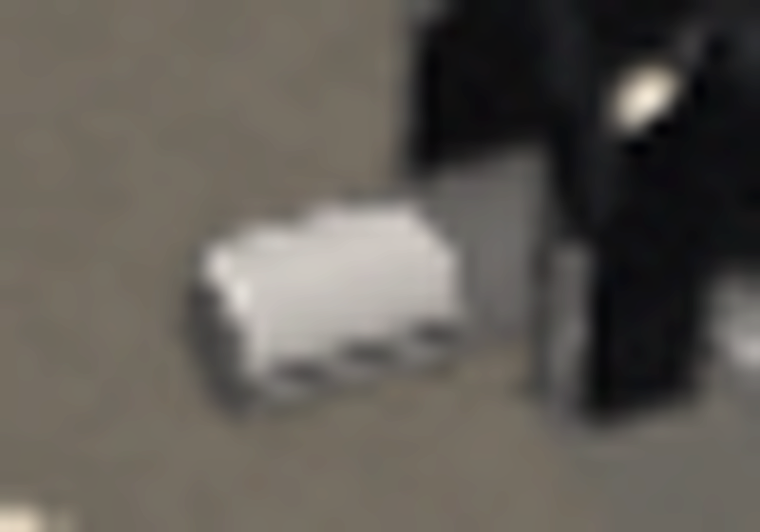

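View pics/z2.png

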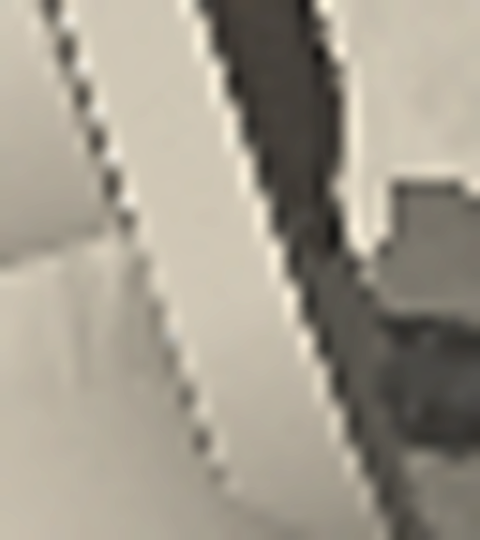

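The line in the scene crop is at about (360,358) between silhouettes at 212 and 383, i.e. about 89° from up, so the flat faces −y. The pinch width (20.9 mm at 20 N, against 23.4 mm read on the 24 mm round) hints at a few degrees of error. I'll check the final angle by shading instead. Next: lift, turn, and roll another 90°.

Call:
move_arm(
  commands=[
    {"claw":-0.2,"travel":[0,0,-2],"turn":0},
    {"claw":-0.2,"travel":[0,0,-3.5],"turn":0},
    {"claw":-1,"travel":[0,0,0],"turn":7},
    {"claw":-1,"travel":[0,0,0],"turn":7},
    {"claw":-1,"travel":[0,0,0],"turn":7},
  ],
)

```text
time: 26.43
ee_pos: [0.6062, 0.1947, 0.3058]
tcp_rot: [-179.7, 0.2, -40.4]
wrist_force: [-1.0, 0.2, -0.1]
opening: 0.0002
```

Call:
move_arm(
  commands=[
    {"claw":-1,"travel":[0,0,0],"turn":7},
    {"claw":-1,"travel":[0,0,0],"turn":7},
    {"claw":-1,"travel":[0,0,0],"turn":7},
    {"claw":-1,"travel":[0,0,0],"turn":7},
    {"claw":-1,"travel":[0,0,0],"turn":7},
  ],
)

```text
time: 26.85
ee_pos: [0.6061, 0.1946, 0.3049]
tcp_rot: [-180.0, 0.3, -75.4]
wrist_force: [-0.2, 1.0, -0.0]
opening: 0.0002
```

Call:
move_arm(
  commands=[
    {"claw":-1,"travel":[0,0,0],"turn":7},
    {"claw":-1,"travel":[0,0,0],"turn":7},
    {"claw":-1,"travel":[0,0,0],"turn":7},
    {"claw":-1,"travel":[0,0,0],"turn":7},
    {"claw":-1,"travel":[0,0,0],"turn":6},
  ],
)

```text
time: 27.27
ee_pos: [0.6061, 0.1946, 0.3049]
tcp_rot: [179.9, 0.3, -109.4]
wrist_force: [0.4, -0.4, -0.4]
opening: 0.0
```

```bash
python3 go.py .5984 .1921 .2775 -109
```

```text
t 27.27 pos [0.6061 0.1946 0.3049] rot [ 179.87    0.25 -109.45] F [ 0.4 -0.4 -0.4] open 0.0
turn -0.45 travel cm [0.49 0.65 2.74]
```

Call:
move_arm(
  commands=[
    {"claw":-1,"travel":[0.5,0.6,0],"turn":-0.4},
    {"claw":-1,"travel":[0,0,1.5],"turn":0},
    {"claw":-1,"travel":[0,0,1.2],"turn":0},
    {"claw":-1,"travel":[0,0,0],"turn":0},
    {"claw":-1,"travel":[0,0,0],"turn":0},
  ],
)

```text
time: 27.68
ee_pos: [0.5982, 0.192, 0.2773]
tcp_rot: [179.8, 0.2, -108.6]
wrist_force: [0.3, 0.4, 0.2]
opening: -0.0003
```

Call:
move_arm(
  commands=[
    {"claw":-1,"travel":[0,0,0.15],"turn":0},
    {"claw":-1,"travel":[0,0,0.08],"turn":0},
    {"claw":-1,"travel":[0,0,0],"turn":0},
  ],
)

```text
time: 27.93
ee_pos: [0.5984, 0.1922, 0.2755]
tcp_rot: [179.8, 0.2, -108.7]
wrist_force: [-1.2, 0.3, 0.1]
opening: 0.0001
```

Call:
move_arm(
  commands=[
    {"claw":-1,"travel":[0,0,0.05],"turn":0},
    {"claw":-1,"travel":[0,0,0.03],"turn":0},
    {"claw":-1,"travel":[0,0,0],"turn":0},
  ],
)

```text
time: 28.18
ee_pos: [0.5985, 0.1922, 0.2752]
tcp_rot: [179.9, 0.3, -108.7]
wrist_force: [-0.7, -0.4, 2.9]
opening: 0.0001
```

Call:
move_arm(
  commands=[
    {"claw":-1,"travel":[0,0,0.02],"turn":0},
    {"claw":-1,"travel":[0,0,0],"turn":0},
  ],
)

```text
time: 28.35
ee_pos: [0.5986, 0.1922, 0.275]
tcp_rot: [179.9, 0.3, -108.7]
wrist_force: [-0.1, -1.4, 5.0]
opening: -0.0003
```

Call:
move_arm(
  commands=[
    {"claw":-1,"travel":[-0.1,0,0],"turn":0},
    {"claw":-1,"travel":[-0.2,0,0],"turn":0},
    {"claw":-1,"travel":[-0.2,0,0],"turn":0},
    {"claw":-1,"travel":[-0.2,0,0],"turn":0},
    {"claw":-1,"travel":[-0.2,0,0],"turn":0},
  ],
)

```text
time: 28.77
ee_pos: [0.6014, 0.2005, 0.275]
tcp_rot: [179.9, 0.2, -108.7]
wrist_force: [-0.8, -3.1, 5.6]
opening: -0.0001
```

Call:
move_arm(
  commands=[
    {"claw":-1,"travel":[-0.1,0,0],"turn":0},
    {"claw":-1,"travel":[0,0,0],"turn":0},
  ],
)

```text
time: 28.93
ee_pos: [0.6018, 0.2015, 0.275]
tcp_rot: [179.9, 0.2, -108.7]
wrist_force: [-0.4, -2.7, 5.6]
opening: -0.0002
```

Call:
move_arm(
  commands=[
    {"claw":-1,"travel":[0,0,-0.5],"turn":0},
    {"claw":-1,"travel":[0.4,0,0],"turn":0},
    {"claw":-1,"travel":[0.5,0,0],"turn":0},
    {"claw":-1,"travel":[0,0,0.3],"turn":0},
    {"claw":-1,"travel":[0,0,0.15],"turn":0},
  ],
)

```text
time: 29.35
ee_pos: [0.5988, 0.1926, 0.2748]
tcp_rot: [179.9, 0.2, -108.7]
wrist_force: [2.8, -2.5, 8.9]
opening: -0.0001
```

Call:
move_arm(
  commands=[
    {"claw":-1,"travel":[0,0,0.04],"turn":0},
    {"claw":-1,"travel":[0,0,0],"turn":0},
  ],
)

```text
time: 29.52
ee_pos: [0.5989, 0.1928, 0.275]
tcp_rot: [179.9, 0.2, -108.7]
wrist_force: [0.0, -3.2, 5.7]
opening: 0.0004
```

Call:
move_arm(
  commands=[
    {"claw":-1,"travel":[-0.1,0,0],"turn":0},
    {"claw":-1,"travel":[-0.2,0,0],"turn":0},
    {"claw":-1,"travel":[-0.2,0,0],"turn":0},
    {"claw":-1,"travel":[-0.2,0,0],"turn":0},
    {"claw":-1,"travel":[-0.15,0,0],"turn":0},
  ],
)

```text
time: 29.93
ee_pos: [0.6016, 0.2009, 0.275]
tcp_rot: [179.9, 0.2, -108.7]
wrist_force: [0.0, -2.8, 5.3]
opening: -0.0001
```

Call:
move_arm(
  commands=[
    {"claw":-1,"travel":[0,0,0],"turn":0},
    {"claw":-1,"travel":[0,0,0],"turn":0},
  ],
)

```text
time: 30.1
ee_pos: [0.6016, 0.201, 0.275]
tcp_rot: [179.9, 0.2, -108.7]
wrist_force: [-0.9, -1.7, 5.3]
opening: -0.0002
```

Call:
move_arm(
  commands=[
    {"claw":-1,"travel":[0,0,-0.5],"turn":0},
    {"claw":-1,"travel":[0,0,-2],"turn":0},
    {"claw":-1,"travel":[0,4,-3],"turn":0},
    {"claw":-1,"travel":[0,4,0],"turn":0},
    {"claw":-1,"travel":[0,4,0],"turn":0},
  ],
)

```text
time: 30.52
ee_pos: [0.4935, 0.2373, 0.3258]
tcp_rot: [179.9, 0.3, -108.8]
wrist_force: [-0.1, 1.3, -0.2]
opening: -0.0002
```

Call:
move_arm(
  commands=[
    {"claw":-1,"travel":[0,4,0],"turn":0},
    {"claw":-1,"travel":[0,4,0],"turn":0},
    {"claw":-1,"travel":[0,0,0],"turn":0},
  ],
)

```text
time: 30.77
ee_pos: [0.4136, 0.2639, 0.3256]
tcp_rot: [179.7, 0.2, -108.5]
wrist_force: [-0.4, -0.6, 0.2]
opening: 0.0002
```

```bash
cat > prof.py <<'E'
from ov import *
import sys
tag=sys.argv[1]
a=viewer.camera("scene");b=viewer.camera("top");cv2.imwrite(f"pics/{tag}_s.png",a);cv2.imwrite(f"pics/{tag}_t.png",b)
A=cv2.resize(a[218:254,345:389],None,fx=12,fy=12,interpolation=cv2.INTER_CUBIC)
B=cv2.resize(b[180:216,240:272],None,fx=12,fy=12,interpolation=cv2.INTER_CUBIC)
C=np.zeros((432,528+384,3),np.uint8);C[:,:528]=A;C[:,528:]=B
cv2.imwrite(f"pics/{tag}.png",cv2.convertScaleAbs(cv2.resize(C,(798,378)),alpha=1.4))
w=np.radians(-19.);v=[.5489,.2147,w]
for nm,im in(("top",b),("scene",a)):
  im=im.astype(np.float32).mean(2)
  print(nm)
  for x0,x1 in((.04,.055),(.055,.07),(.082,.09),(.09,.098),(.098,.106)):
    ys=np.arange(-.02,.0201,.002);acc=0;p=P[nm]
    for x in np.linspace(x0,x1,9):
        c=pose([(x,0,.09)],v)[0];d=p['xyz']-c;ax=np.array([np.cos(w),np.sin(w),0]);e=np.cross(ax,d);e/=np.linalg.norm(e)
        q=proj(nm,c+ys[:,None]*e).astype(np.float32)
        acc=acc+cv2.remap(im,q[:,0].reshape(1,-1),q[:,1].reshape(1,-1),cv2.INTER_LINEAR)[0]
    print((x0,x1),(acc/9).round(0).astype(int).tolist())
E
python3 prof.py f1
```

```text
top
(0.04, 0.055) [148, 149, 137, 122, 117, 123, 130, 141, 144, 131, 120, 112, 101, 84, 77, 123, 156, 154, 151, 153, 154]
(0.055, 0.07) [149, 148, 132, 115, 117, 124, 131, 141, 143, 131, 119, 112, 100, 82, 79, 118, 154, 156, 153, 153, 152]
(0.082, 0.09) [150, 148, 134, 134, 142, 137, 129, 132, 137, 140, 142, 139, 114, 81, 77, 117, 153, 155, 152, 152, 154]
(0.09, 0.098) [152, 150, 138, 136, 143, 128, 101, 89, 103, 128, 139, 141, 112, 81, 78, 119, 154, 155, 151, 151, 153]
(0.098, 0.106) [150, 150, 147, 141, 140, 136, 136, 138, 139, 139, 141, 139, 110, 80, 86, 126, 152, 153, 150, 150, 142]
scene
(0.04, 0.055) [67, 66, 63, 60, 63, 76, 91, 103, 110, 116, 122, 124, 122, 118, 112, 110, 129, 130, 133, 134, 134]
(0.055, 0.07) [66, 66, 66, 62, 64, 77, 92, 103, 110, 115, 121, 123, 121, 118, 111, 108, 121, 131, 133, 134, 135]
(0.082, 0.09) [134, 133, 130, 110, 83, 83, 96, 108, 122, 124, 115, 99, 94, 115, 124, 129, 134, 135, 135, 135, 136]
(0.09, 0.098) [133, 134, 133, 113, 83, 84, 97, 109, 122, 125, 120, 105, 105, 116, 124, 125, 128, 132, 132, 131, 133]
(0.098, 0.106) [135, 133, 129, 108, 83, 83, 93, 107, 119, 120, 119, 121, 123, 123, 124, 126, 127, 131, 132, 133, 132]
```

View pics/f1.png

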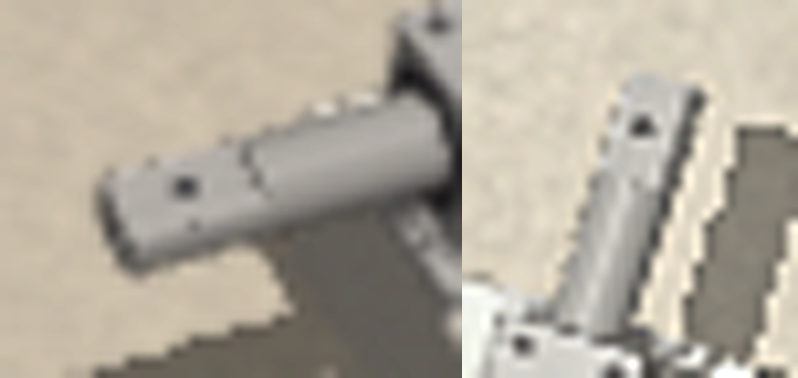

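The flat is up, with its dimple visible at (185,186) in the scene crop and (641,125) in the top crop. Dimple against axis gives an over-turn towards +y of 13.6° (top) and 8.5° (scene). Mean is about 11°, which also fits the 20.9 mm pinch. I'll roll back 11°, about 2.3 mm.

```bash
python3 go.py .6001 .198 .2772 -109
```

```text
t 30.87 pos [0.4173 0.2633 0.3256] rot [ 179.87    0.29 -108.55] F [0.4 0.2 0.3] open -0.0001
turn 0.45 travel cm [  0.23 -19.41   4.84]
```

Call:
move_arm(
  commands=[
    {"claw":-1,"travel":[0.2,-4,0],"turn":0.4},
    {"claw":-1,"travel":[0,-4,0],"turn":0},
    {"claw":-1,"travel":[0,-4,0],"turn":0},
    {"claw":-1,"travel":[0,-4,0],"turn":0},
    {"claw":-1,"travel":[0,-3.4,0],"turn":0},
  ],
)

```text
time: 31.28
ee_pos: [0.6044, 0.1957, 0.3236]
tcp_rot: [179.8, 0.2, -109.2]
wrist_force: [0.3, -0.2, -0.2]
opening: -0.0002
```

Call:
move_arm(
  commands=[
    {"claw":-1,"travel":[0,0,0],"turn":0},
    {"claw":-1,"travel":[0,0,2.4],"turn":0},
    {"claw":-1,"travel":[0,0,2.4],"turn":0},
    {"claw":-1,"travel":[0,0,0],"turn":0},
    {"claw":-1,"travel":[0,0,0],"turn":0},
  ],
)

```text
time: 31.7
ee_pos: [0.6017, 0.1972, 0.275]
tcp_rot: [179.7, 0.2, -109.1]
wrist_force: [-0.4, -0.4, 0.7]
opening: -0.0002
```

```bash
python3 go.py .6001 .198 .2752 -109
```

```text
t 31.7 pos [0.6017 0.1972 0.275 ] rot [ 1.7971e+02  1.5000e-01 -1.0915e+02] F [-0.4 -0.4  0.7] open -0.0002
turn -0.15 travel cm [-0.03  0.17 -0.02]
```

Call:
move_arm(
  commands=[
    {"claw":-1,"travel":[0,0,0.04],"turn":0},
    {"claw":-1,"travel":[0,0,0.02],"turn":0},
    {"claw":-1,"travel":[0,0,0],"turn":0},
  ],
)

```text
time: 31.95
ee_pos: [0.6013, 0.198, 0.2767]
tcp_rot: [179.9, 0.3, -109.1]
wrist_force: [0.9, 1.1, 0.3]
opening: 0.0003
```

Call:
move_arm(
  commands=[
    {"claw":-1,"travel":[0,0,0.02],"turn":0},
    {"claw":-1,"travel":[0,0,0],"turn":0},
    {"claw":-1,"travel":[0,0,0],"turn":0},
  ],
)

```text
time: 32.2
ee_pos: [0.6011, 0.1981, 0.276]
tcp_rot: [179.8, 0.3, -109.1]
wrist_force: [-0.2, 0.3, 0.3]
opening: 0.0002
```

Call:
move_arm(
  commands=[
    {"claw":-1,"travel":[0,0,0.05],"turn":0},
    {"claw":-1,"travel":[0,0,0.02],"turn":0},
    {"claw":-1,"travel":[0,0,0],"turn":0},
  ],
)

```text
time: 32.45
ee_pos: [0.6011, 0.1981, 0.2754]
tcp_rot: [179.8, 0.3, -109.1]
wrist_force: [-0.1, -0.4, 2.6]
opening: 0.0001
```

Call:
move_arm(
  commands=[
    {"claw":-1,"travel":[0,0,0.03],"turn":0},
    {"claw":-1,"travel":[0,0,0],"turn":0},
  ],
)

```text
time: 32.62
ee_pos: [0.6012, 0.1981, 0.2752]
tcp_rot: [179.9, 0.3, -109.1]
wrist_force: [1.0, -0.1, 4.2]
opening: -0.0
```

Call:
move_arm(
  commands=[
    {"claw":-1,"travel":[0,0,0.03],"turn":0},
    {"claw":-1,"travel":[0,0,0],"turn":0},
  ],
)

```text
time: 32.78
ee_pos: [0.6013, 0.198, 0.275]
tcp_rot: [179.9, 0.3, -109.1]
wrist_force: [1.3, -0.5, 5.3]
opening: -0.0001
```

Call:
move_arm(
  commands=[
    {"claw":-1,"travel":[0.08,0,0],"turn":0},
    {"claw":-1,"travel":[0.08,0,0],"turn":0},
    {"claw":-1,"travel":[0.07,0,0],"turn":0},
    {"claw":-1,"travel":[0,0,0],"turn":0},
  ],
)

```text
time: 33.12
ee_pos: [0.6006, 0.1961, 0.275]
tcp_rot: [179.9, 0.3, -109.1]
wrist_force: [1.9, 2.3, 5.8]
opening: 0.0002
```

Call:
move_arm(
  commands=[
    {"claw":-1,"travel":[0,0,-0.5],"turn":0},
    {"claw":-1,"travel":[0,0,-2.5],"turn":0},
    {"claw":-1,"travel":[0,0,-2.5],"turn":0},
    {"claw":-1,"travel":[0,4,0],"turn":0},
    {"claw":-1,"travel":[0,4,0],"turn":0},
  ],
)

```text
time: 33.53
ee_pos: [0.5254, 0.2216, 0.3304]
tcp_rot: [179.9, 0.3, -109.2]
wrist_force: [-0.5, 0.9, -0.9]
opening: 0.0004
```

Call:
move_arm(
  commands=[
    {"claw":-1,"travel":[0,4,0],"turn":0},
    {"claw":-1,"travel":[0,4,0],"turn":0},
    {"claw":-1,"travel":[0,4,0],"turn":0},
    {"claw":-1,"travel":[0,0,0],"turn":0},
  ],
)

```text
time: 33.87
ee_pos: [0.4067, 0.2619, 0.3304]
tcp_rot: [179.7, 0.2, -108.9]
wrist_force: [-1.0, -0.7, -1.2]
opening: 0.0002
```

```bash
python3 prof.py f2
```

```text
top
(0.04, 0.055) [147, 150, 144, 126, 115, 120, 128, 136, 144, 139, 125, 115, 107, 92, 75, 101, 147, 156, 152, 151, 153]
(0.055, 0.07) [148, 148, 148, 135, 116, 118, 126, 134, 143, 139, 126, 116, 107, 95, 78, 91, 140, 157, 153, 152, 155]
(0.082, 0.09) [149, 149, 146, 134, 133, 146, 146, 136, 117, 127, 138, 148, 152, 124, 82, 82, 124, 154, 154, 151, 153]
(0.09, 0.098) [152, 152, 150, 136, 134, 146, 146, 132, 116, 117, 130, 148, 150, 127, 85, 77, 115, 153, 153, 151, 152]
(0.098, 0.106) [150, 150, 149, 138, 137, 147, 144, 141, 142, 144, 145, 146, 148, 131, 91, 85, 116, 149, 152, 149, 150]
scene
(0.04, 0.055) [68, 67, 64, 61, 60, 71, 87, 99, 108, 114, 119, 125, 124, 117, 111, 109, 121, 127, 133, 134, 134]
(0.055, 0.07) [66, 66, 66, 65, 62, 70, 85, 98, 108, 112, 115, 119, 119, 115, 112, 107, 113, 128, 133, 134, 134]
(0.082, 0.09) [134, 133, 132, 127, 102, 81, 87, 100, 113, 122, 121, 110, 93, 94, 112, 122, 129, 134, 134, 135, 136]
(0.09, 0.098) [133, 134, 134, 127, 100, 80, 87, 100, 113, 122, 123, 120, 115, 117, 120, 123, 128, 132, 132, 131, 132]
(0.098, 0.106) [134, 133, 131, 127, 105, 81, 83, 94, 104, 106, 102, 105, 108, 107, 114, 116, 123, 130, 132, 133, 132]
```

View pics/f2.png

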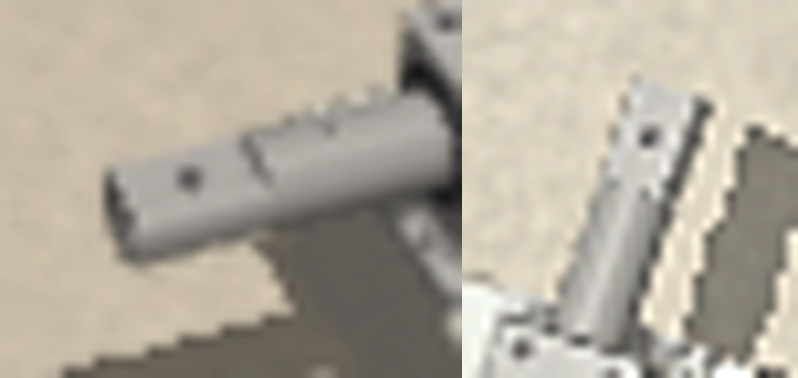

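The unit itself slid about 2 mm towards −y within its play, so the spindle turned back less than intended. I'll measure more carefully with a rectified patch.

```bash
cat > ang.py <<'E'
from ov import *
import sys
w=np.radians(-19.);v=[.5489,.2147,w]
xs=np.arange(.036,.112,.0005);ys=np.arange(-.02,.02,.00025)
def patch(nm,im):
    im=im.astype(np.float32).mean(2);p=P[nm];rows=[]
    for x in xs:
        c=pose([(x,0,.09)],v)[0];d=p['xyz']-c;ax=np.array([np.cos(w),np.sin(w),0]);e=np.cross(ax,d);e/=np.linalg.norm(e)
        q=proj(nm,c+ys[:,None]*e).astype(np.float32)
        rows.append(cv2.remap(im,q[:,0].reshape(1,-1),q[:,1].reshape(1,-1),cv2.INTER_CUBIC)[0])
    return np.array(rows),np.degrees(np.arcsin(e[2]))
def edge(I,lo,hi,y0,y1):
    # strongest-gradient centroid in y window for rows
    m=(xs>=lo)&(xs<=hi);yw=(ys>=y0)&(ys<=y1)
    prof=I[m][:, :];out=[]
    for r,x in zip(prof,xs[m]):
        g=np.abs(np.gradient(cv2.GaussianBlur(r.reshape(1,-1),(0,0),3)[0]))[yw];g=np.where(g>.5*g.max(),g,0)
        out.append((x,(g*ys[yw]).sum()/g.sum()))
    o=np.array(out);c=np.polyfit(o[:,0],o[:,1],1);k=abs(np.polyval(c,o[:,0])-o[:,1])<.0012
    return np.polyfit(o[k,0],o[k,1],1)
def dimple(I,y0,y1,x0=.086,x1=.104):
    m=(xs>=x0)&(xs<=x1);yw=(ys>=y0)&(ys<=y1)
    S=I[m][:,yw];base=np.percentile(S,70);D=np.clip(base-10-S,0,None)
    D[D<.35*D.max()]=0
    n,lab,st,ce=cv2.connectedComponentsWithStats((D>0).astype(np.uint8))
    i=lab[np.unravel_index(D.argmax(),D.shape)];D=D*(lab==i)
    return (D.sum(1)*xs[m]).sum()/D.sum(),(D.sum(0)*ys[yw]).sum()/D.sum()
if __name__=="__main__":
  for tag in sys.argv[1:]:
    I,t=patch("top",cv2.imread(f"pics/{tag}_t.png"))
    L=edge(I,.046,.074,-.019,-.010);Rr=edge(I,.046,.106,.006,.015)
    dx,dy=dimple(I,-.010,.0015)
    cr=lambda x:(np.polyval(L,x)+np.polyval(Rr,x))/2
    hw=(np.polyval(Rr,.06)-np.polyval(L,.06))/2; c=np.polyval(Rr,dx)-hw
    print(tag,"top tilt %.1f hw %.2f axis@60 %.2f axis@dimple %.2f (lin %.2f) dimple x %.1f y %.2f -> eps(+y) %.1f"%(t,hw*1e3,cr(.06)*1e3,c*1e3,cr(dx)*1e3,dx*1e3,dy*1e3,-np.degrees(np.arcsin((dy-c)/.008))-(-t)))
    J,t2=patch("scene",cv2.imread(f"pics/{tag}_s.png"))
    Lo=edge(J,.080,.106,-.017,-.009);Up=edge(J,.05,.074,.008,.015)
    dx2,dy2=dimple(J,-.003,.0085)
    c2=np.polyval(Lo,dx2)+.0121; c3=np.polyval(Up,dx2)-.0121
    print("   scene tilt %.1f lowaxis %.2f upaxis %.2f dimple x %.1f y %.2f -> eps(+y) low %.1f up %.1f"%(t2,c2*1e3,c3*1e3,dx2*1e3,dy2*1e3,90-np.degrees(np.pi/2-0)+0*1+ (t2-np.degrees(np.arcsin((dy2-c2)/.008))),t2-np.degrees(np.arcsin((dy2-c3)/.008))))
E
python3 ang.py f1 f2
```

```text
f1 top tilt -8.0 hw 12.68 axis@60 -2.87 axis@dimple -3.07 (lin -3.20) dimple x 92.6 y -5.93 -> eps(+y) 12.9
   scene tilt 43.3 lowaxis -1.51 upaxis -1.89 dimple x 89.2 y 3.21 -> eps(+y) low 7.2 up 3.8
f2 top tilt -8.0 hw 12.15 axis@60 -1.53 axis@dimple -2.29 (lin -1.29) dimple x 90.3 y -3.06 -> eps(+y) -2.5
   scene tilt 43.3 lowaxis -0.23 upaxis -0.15 dimple x 87.9 y 4.80 -> eps(+y) low 4.3 up 5.0
```

Run:
```python
from ang import *
R_=[]
for tag in("f1","f2"):
    row=[]
    for nm,s in(("top","t"),("scene","s")):
        I,_=patch(nm,cv2.imread(f"pics/{tag}_{s}.png"))
        im=np.clip(I.T*1.4,0,255).astype(np.uint8)   # rows y (-20..20mm), cols x
        im=cv2.resize(im,(380,280),interpolation=cv2.INTER_CUBIC)
        for k in range(0,41,4):
            y=int(k*7);cv2.line(im,(0,y),(4 if k%20 else 12,y),255,1)
        row.append(im)
    R_.append(np.hstack(row))
cv2.imwrite("pics/rect.png",np.vstack(R_))
```

```text
(no output)
```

View pics/rect.png

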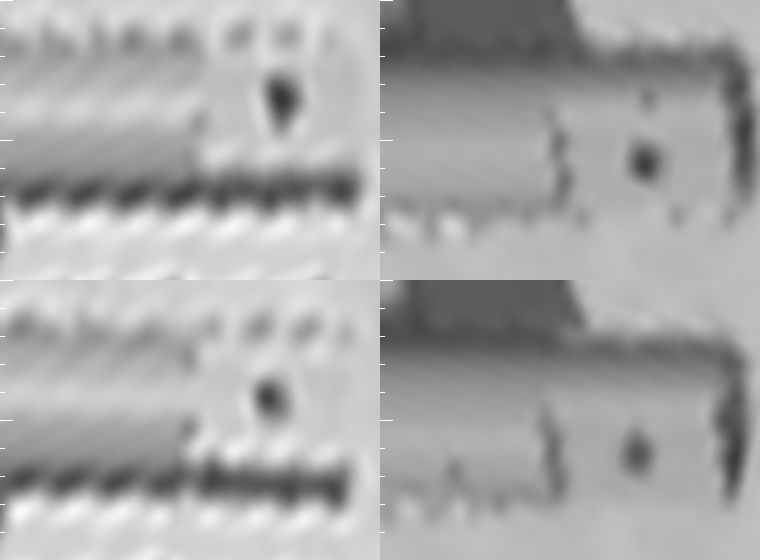

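Reading the rectified patches: the over-turn went from about 10° to about 5° towards +y (top 4.5–5.4°, scene 3.3–5.9°), and the unit moved 1–1.5 mm towards −y. One more small stroke, pressing closer to the block so the unit moves less.

```bash
python3 go.py .5945 .1990 .2775 -109
```

```text
t 33.97 pos [0.4103 0.2613 0.3304] rot [ 179.85    0.25 -108.95] F [-0.1  0.2  0.2] open -0.0003
turn 0.05 travel cm [ -0.1  -19.44   5.29]
```

Call:
move_arm(
  commands=[
    {"claw":-1,"travel":[-0.1,-4,0],"turn":0},
    {"claw":-1,"travel":[0,-4,0],"turn":0},
    {"claw":-1,"travel":[0,-4,0],"turn":0},
    {"claw":-1,"travel":[0,-4,0],"turn":0},
    {"claw":-1,"travel":[0,-3.3,0],"turn":0},
  ],
)

```text
time: 34.38
ee_pos: [0.5974, 0.1966, 0.3284]
tcp_rot: [179.8, 0.2, -109.2]
wrist_force: [0.6, 0.4, 0.7]
opening: -0.0002
```

Call:
move_arm(
  commands=[
    {"claw":-1,"travel":[0,0,0],"turn":0},
    {"claw":-1,"travel":[0,0,2.6],"turn":0},
    {"claw":-1,"travel":[0,0,2.4],"turn":0},
    {"claw":-1,"travel":[0,0,0],"turn":0},
    {"claw":-1,"travel":[0,0,0],"turn":0},
  ],
)

```text
time: 34.8
ee_pos: [0.5946, 0.1982, 0.2781]
tcp_rot: [179.7, 0.1, -109.1]
wrist_force: [0.5, -0.7, 0.9]
opening: -0.0001
```

Call:
move_arm(
  commands=[
    {"claw":-1,"travel":[0,0,0],"turn":0},
  ],
)

```text
time: 34.88
ee_pos: [0.5944, 0.1986, 0.2796]
tcp_rot: [179.8, 0.2, -109.1]
wrist_force: [0.4, -0.1, 1.4]
opening: -0.0003
```

```bash
python3 go.py .5945 .1990 .2752 -109
```

```text
t 34.88 pos [0.5944 0.1986 0.2796] rot [ 179.79    0.22 -109.11] F [ 0.4 -0.1  1.4] open -0.0003
turn -0.11 travel cm [-0.04  0.01  0.44]
```

Call:
move_arm(
  commands=[
    {"claw":-1,"travel":[0,0,0.25],"turn":0},
    {"claw":-1,"travel":[0,0,0.1],"turn":0},
    {"claw":-1,"travel":[0,0,0],"turn":0},
    {"claw":-1,"travel":[0,0,0],"turn":0},
  ],
)

```text
time: 35.22
ee_pos: [0.594, 0.1992, 0.2762]
tcp_rot: [179.8, 0.3, -109.1]
wrist_force: [0.1, -0.4, -0.3]
opening: 0.0002
```

Call:
move_arm(
  commands=[
    {"claw":-1,"travel":[0,0,0.05],"turn":0},
    {"claw":-1,"travel":[0,0,0.03],"turn":0},
    {"claw":-1,"travel":[0,0,0],"turn":0},
  ],
)

```text
time: 35.47
ee_pos: [0.5941, 0.1992, 0.2755]
tcp_rot: [179.8, 0.3, -109.1]
wrist_force: [0.1, -0.6, 0.9]
opening: -0.0001
```

Call:
move_arm(
  commands=[
    {"claw":-1,"travel":[0,0,0.05],"turn":0},
    {"claw":-1,"travel":[0,0,0.03],"turn":0},
    {"claw":-1,"travel":[0,0,0],"turn":0},
  ],
)

```text
time: 35.72
ee_pos: [0.5942, 0.1991, 0.2751]
tcp_rot: [179.9, 0.3, -109.1]
wrist_force: [-0.4, -0.4, 5.8]
opening: -0.0003
```

Call:
move_arm(
  commands=[
    {"claw":-1,"travel":[0,0,0.03],"turn":0},
    {"claw":-1,"travel":[0,0,0],"turn":0},
  ],
)

```text
time: 35.88
ee_pos: [0.5943, 0.1991, 0.275]
tcp_rot: [179.9, 0.3, -109.1]
wrist_force: [0.1, -1.6, 6.5]
opening: -0.0
```

Call:
move_arm(
  commands=[
    {"claw":-1,"travel":[0.05,0,0],"turn":0},
    {"claw":-1,"travel":[0.05,0,0],"turn":0},
    {"claw":-1,"travel":[0.05,0,0],"turn":0},
    {"claw":-1,"travel":[0,0,0],"turn":0},
  ],
)

```text
time: 36.22
ee_pos: [0.5938, 0.198, 0.2751]
tcp_rot: [179.9, 0.4, -109.1]
wrist_force: [1.4, 2.3, 5.4]
opening: -0.0001
```

Call:
move_arm(
  commands=[
    {"claw":-1,"travel":[0,0,-0.5],"turn":0},
    {"claw":-1,"travel":[0,0,-2.5],"turn":0},
    {"claw":-1,"travel":[0,0,-2.5],"turn":0},
    {"claw":-1,"travel":[0,4,0],"turn":0},
    {"claw":-1,"travel":[0,4,0],"turn":0},
  ],
)

```text
time: 36.63
ee_pos: [0.5187, 0.2235, 0.3303]
tcp_rot: [179.9, 0.3, -109.2]
wrist_force: [-0.6, 0.9, 0.3]
opening: 0.0
```

Call:
move_arm(
  commands=[
    {"claw":-1,"travel":[0,4,0],"turn":0},
    {"claw":-1,"travel":[0,4,0],"turn":0},
    {"claw":-1,"travel":[0,4,0],"turn":0},
    {"claw":-1,"travel":[0,0,0],"turn":0},
  ],
)

```text
time: 36.97
ee_pos: [0.4, 0.2638, 0.3303]
tcp_rot: [179.7, 0.2, -108.9]
wrist_force: [-0.1, 0.1, -0.1]
opening: -0.0
```

```bash
cat > look.py <<'E'
from ang import *
import sys
new=sys.argv[1];old=sys.argv[2]
a=viewer.camera("scene");b=viewer.camera("top");cv2.imwrite(f"pics/{new}_s.png",a);cv2.imwrite(f"pics/{new}_t.png",b)
R_=[]
for tag in(old,new):
    row=[]
    for nm,s in(("top","t"),("scene","s")):
        I,_=patch(nm,cv2.imread(f"pics/{tag}_{s}.png"))
        im=cv2.resize(np.clip(I.T*1.4,0,255).astype(np.uint8),(380,280),interpolation=cv2.INTER_CUBIC)
        for k in range(0,41,4): cv2.line(im,(0,k*7),(4 if k%20 else 12,k*7),255,1)
        row.append(im)
    R_.append(np.hstack(row))
cv2.imwrite(f"pics/{new}_r.png",np.vstack(R_))
E
python3 look.py f3 f2; python3 ang.py f3
```

```text
f3 top tilt -8.0 hw 12.14 axis@60 -1.56 axis@dimple -2.38 (lin -1.23) dimple x 90.0 y -2.71 -> eps(+y) -5.6
   scene tilt 43.3 lowaxis -0.00 upaxis -0.28 dimple x 87.7 y 5.45 -> eps(+y) low 0.3 up -2.4
```

View pics/f3_r.png

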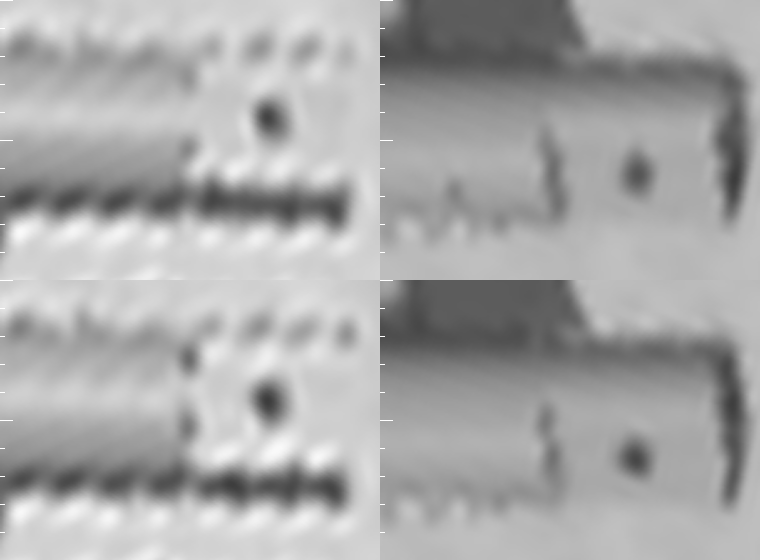

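Run:
```python
from ang import *
for tag in("f1","f2","f3"):
  for nm,s,y0,y1 in(("top","t",-.009,.001),("scene","s",.001,.009)):
    I,_=patch(nm,cv2.imread(f"pics/{tag}_{s}.png"))
    m=(((xs>.082)&(xs<.086))|((xs>.097)&(xs<.103)));yw=(ys>y0)&(ys<y1)
    r=I[(xs>.045)&(xs<.072)].mean(0)
    print(tag,nm,"flat med",np.median(I[m][:,yw]).round(1),"round",[(round(y*1e3,1),round(float(q),1)) for y,q in zip(ys[::6],r[::6]) if -.012<y<.012])
```

```text
f1 top flat med 139.2 round [(np.float64(-11.0), 119.3), (np.float64(-9.5), 125.1), (np.float64(-8.0), 130.4), (np.float64(-6.5), 139.5), (np.float64(-5.0), 147.0), (np.float64(-3.5), 143.6), (np.float64(-2.0), 131.8), (np.float64(-0.5), 121.2), (np.float64(1.0), 115.4), (np.float64(2.5), 110.8), (np.float64(4.0), 102.2), (np.float64(5.5), 84.7), (np.float64(7.0), 67.0), (np.float64(8.5), 77.4), (np.float64(10.0), 120.1), (np.float64(11.5), 156.2)]
f1 scene flat med 124.2 round [(np.float64(-11.0), 67.9), (np.float64(-9.5), 80.7), (np.float64(-8.0), 92.5), (np.float64(-6.5), 101.5), (np.float64(-5.0), 107.5), (np.float64(-3.5), 111.1), (np.float64(-2.0), 115.0), (np.float64(-0.5), 119.6), (np.float64(1.0), 122.8), (np.float64(2.5), 122.7), (np.float64(4.0), 121.2), (np.float64(5.5), 119.5), (np.float64(7.0), 114.7), (np.float64(8.5), 106.7), (np.float64(10.0), 106.9), (np.float64(11.5), 120.2)]
f2 top flat med 144.2 round [(np.float64(-11.0), 112.7), (np.float64(-9.5), 119.6), (np.float64(-8.0), 126.4), (np.float64(-6.5), 132.5), (np.float64(-5.0), 141.5), (np.float64(-3.5), 146.8), 
[... 919 characters left out ...]
2.0), 141.9), (np.float64(-0.5), 130.3), (np.float64(1.0), 120.5), (np.float64(2.5), 114.3), (np.float64(4.0), 108.3), (np.float64(5.5), 98.9), (np.float64(7.0), 80.5), (np.float64(8.5), 67.4), (np.float64(10.0), 85.9), (np.float64(11.5), 128.5)]
f3 scene flat med 120.2 round [(np.float64(-11.0), 62.9), (np.float64(-9.5), 73.0), (np.float64(-8.0), 85.8), (np.float64(-6.5), 96.4), (np.float64(-5.0), 104.5), (np.float64(-3.5), 110.5), (np.float64(-2.0), 113.0), (np.float64(-0.5), 114.2), (np.float64(1.0), 117.6), (np.float64(2.5), 122.2), (np.float64(4.0), 122.1), (np.float64(5.5), 117.6), (np.float64(7.0), 114.3), (np.float64(8.5), 110.4), (np.float64(10.0), 107.2), (np.float64(11.5), 111.6)]
```

Three angle measures now agree:
- **Dimple offset:** ε ≈ 3° (top) and 0° (scene).
- **Top shading:** the flat (147.9) is at the round's brightness peak, which lies at about +1° from up. It read 139 at about 10° off and 144 at about 5° off.
- **Scene shading:** ε ≈ 1°.

Last, I check the seating and the rest of the bench.

Run:
```python
from ov import *
a=viewer.camera("scene");b=viewer.camera("top");cv2.imwrite("pics/end_t.png",b);cv2.imwrite("pics/end_s.png",a)
A=cv2.resize(a[200:272,350:445],None,fx=8,fy=8,interpolation=cv2.INTER_CUBIC)
cv2.imwrite("pics/end1.png",cv2.convertScaleAbs(A,alpha=1.3))
B=cv2.resize(b[180:265,215:280],None,fx=7,fy=7,interpolation=cv2.INTER_CUBIC)
cv2.imwrite("pics/end2.png",cv2.convertScaleAbs(B,alpha=1.2))
print(status.get_obs()['wrist_force'],status.get_obs()['time'])
```

```text
[ 0.58502496  0.19818045 -0.10396433] 37.1667
```

View pics/end1.png

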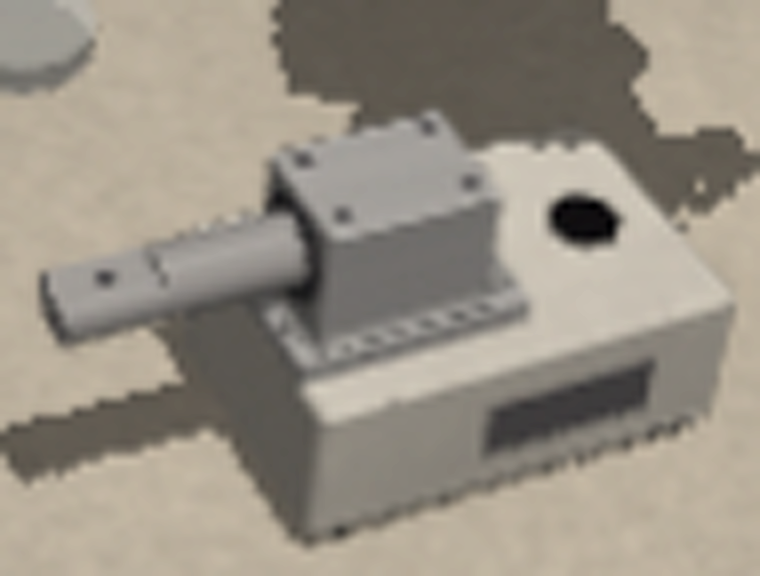

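View pics/end2.png

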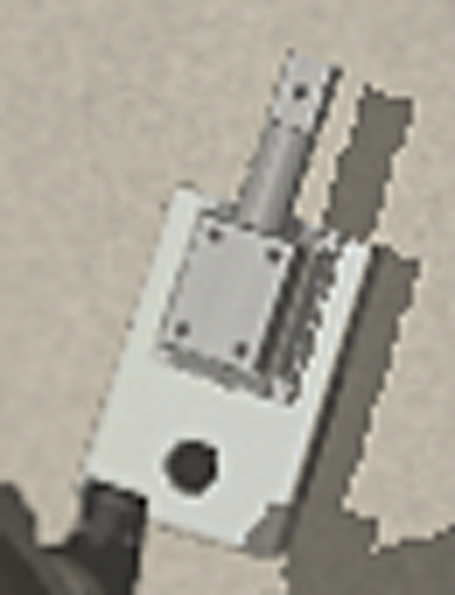

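View pics/end_t.png

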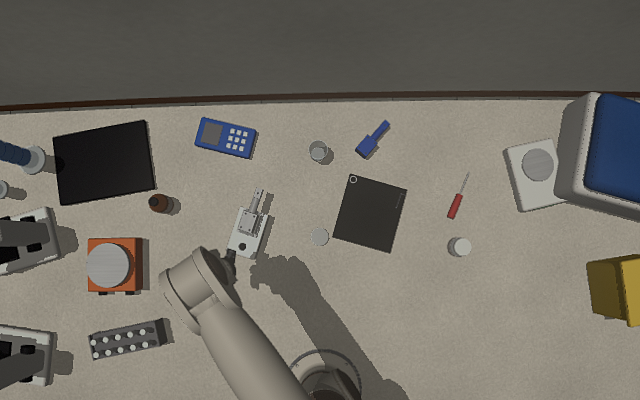

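The unit sits level inside the rims, with the dimple up at (105,277) in the scene crop. The bystanders are where they were, and the gripper is clear with the wrist force near 0. Handing in.

```bash
python3 -c "
from workcell import bot
print(bot.job_done())"
```

```text
the job is handed in; nothing more can be done
None
```

The spindle unit is home in the pocket with its spindle over the near end, and the milled flat faces up to within a few degrees. I handed the job in at about 37 s of the 72 s.

- **Placing:** I gripped the block, lowered it until its height matched the seated value within 0.3 mm, and then let go. It needed one detour: the last joint reached its limit and tilted the tool about 6°. I removed that tilt before placing.
- **Turning:** The tool cannot tilt on command, so I did not turn the spindle by holding its free end as you asked. I rolled it with light fingertip strokes on the round part near the block, about 6 N down. I pinched the flatted end once midway to check its width. I overshot by about 10° and rolled back in two small strokes.
- **Last checks:** The flat's angle from straight up reads 3° and 0° from the dimple (top and scene cameras), and about 1° from shading in both. I trust it to about 3°. The block is level inside the rims, the other things have not moved, and the gripper is clear with no force on it.
- **What disagreed:** The midway pinch read 20.9 mm instead of the expected 19.4 mm or so, which matched the overshoot I found later. The automatic edge fit on the last top picture gave −5.6°. I rejected it because its fitted spindle axis did not match the visible edges. The roll-back also moved the unit 1–2 mm towards −y within the pocket's play, so it is no longer hard against the +y rim.

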